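# Load a specimen jar under the lamp hood with the lamp locked off

## Task

Load the blue-capped jar into the inspection lamp station, with the lamp safely off while its amber hood is open: lift the red locking collar and flip its lever down to off, slide the hood all the way open, stand the jar upright wholly on the black disc without dropping it, slide the hood fully shut, then lift the collar again and flip the lever back up to on. Let the collar drop fully home after each flip. Leave the grey-collared switch and the other two jars as they are.

Things in the scene. Friction and masses are not known exactly. Their poses are not given: they have to be found in the camera images.
- red_console: Lamp's fixed white switch box, 131 mm deep (x), 110 wide (y); origin: centre of its underside. Front faces -x (robot). Its top panel slopes 35 deg, from 25 mm high in front to 117 mm at the back: its normal leans 35 deg from vertical to the front. The clear visor above blocks straight-down access to the switch; come in with the tool leaning along the panel's normal.
- red_visor (a point): Middle of the free (top) edge of the red console's clear visor, 4 mm thick, 110 mm wide: it stands square to the panel on its back edge, 130 mm long, overhanging the switch; 90 mm up-slope of the switch's hinge, measured along the panel.
- grey_console: The heater's switch box, the same in every way (visor and locking toggle too) but with a grey collar. It may stand on either side of the red one, about 160 mm away; leave its switch alone. Origin at the centre of its underside.
- red_lever (a joint): Lamp's toggle lever, rad, right-handed about its hinge's +y: 0 square to the panel, +0.3 leans up-slope, away from the robot = ON (start), -0.3 down-slope towards the robot = OFF. Friction 0.04 N m holds it where left. A pin under the collar, behind two cheeks on the panel, locks it: it cannot leave ON or OFF by more than 0.06 unless the collar is lifted at least 7 mm.
- red_collar (a joint): Lift (m) of the red collar along the lever, 0 (home, locked) to 0.012 (fully lifted). A spring presses it home: 3 N at 0, 5 N fully lifted. It must stay lifted during the flip; released at ON or OFF it drops home by itself and locks.
- red_grip (a point): Centre of the red collar (moves with it), where to grip: a cylinder 24 mm across, 26 mm long. z: outwards along the lever; y: along the hinge. When home, 45 mm from the hinge axis, 33 mm off the panel. The lever's ball end, 12 mm across, ends 35 mm beyond it. The cheeks (20 mm wide along y) end 12 mm below it, so fingers closing along y pass beside them.
- red_hinge (a point): Fixed point on the red lever's hinge axis, 12 mm below the panel face, midway across the console; z: along the lever, outwards; y: along the hinge axis, same as the console's y.
- grey_lever (a joint): Angle of the grey-collared lever, same meaning. It starts OFF and must stay so.
- station: Fixed lamp station: white base 150 (x) by 300 (y) by 26 mm high, origin at the centre of its underside. Black disc on its -y half; the amber hood covers the disc when shut and stands over the +y half when open. A fixed amber end plate, 4 mm thick, reaching 92 mm above the desk, stands at its -y end, 73 mm from the disc's centre.
- disc (a point): Centre of the top face of the black disc, 70 mm in diameter, 3 mm proud of the station's base (29 mm above the desk). The jar is to stand here.
- hood (a joint): Travel (m) of the amber hood along the station's +y: 0 shut (over the disc), 0.150 fully open; friction 1.5 N; starts 0 to 5 mm open. The hood is 146 mm (x) by 140 mm (y), its top 96 mm above the desk, 66 mm clear inside, and open on its -y side, so that it slides over a standing jar.
- hood_grip (a point): Grip point on the hood's black handle (moves with it), a fin amid the hood's top: 12 mm thick along the station's y (sliding direction), 60 mm long along x, rising 36 mm above the hood's top to 132 mm above the desk. The point is 12 mm below the fin's top. Axes as the station's.
- blue_jar: The specimen jar to load: a closed upright cylinder, 36 mm in diameter, 56 mm high, cream body, blue cap (the top 12 mm), about 60 g. Origin at the centre of its underside.
- white_jar: Another jar of the same size with a white cap; leave it alone. Origin at the centre of its underside.
- green_jar: Another jar of the same size with a green cap; leave it alone. Origin at the centre of its underside.
Things that resemble listed ones, but are neither listed nor needed, are in the scene too. What is shaped like the blue_jar but pink, purple or yellow is not meant.

How it is judged:
By the outcome, as a careful person would: the job done as asked, in the order asked, and still so for the second after the job is handed in, with the robot touching nothing.
It also fails if it takes over 72 s, if anything falls off the work surface, if the arm or the gripper's body presses on something with over 40 N, if the wrist force passes 120 N, or if a joint passes its speed limit or range.

## Robot

A 6-joint arm with a two-finger parallel gripper is mounted at the origin on the work surface. World frame = base frame: x ahead of the robot, y to its left, z up, the work surface at z = 0. Lengths are in m, angles in rad, forces in N, time in s.
With the tool pointing down it reaches from about 0.35 to 0.775 m from the base axis. Payload 7.3 kg.
Tool frame: the origin (TCP) lies on the centre line of the jaws, within the pads' length; the fingertips stand robot.nose_length ahead of it and the grasp point (between the pads) is the TCP (robot.nose_length is the distance from the TCP to the fingertips, in m); z points along the fingers, y is the direction in which the jaws open and shut (so a half turn about z gives the same grasp; the last joint's range is limited). The gripper opens to 92 mm and grips with 3 to 60 N. Pads are 19 mm wide; open, the fingers measure 130 mm over their backs; the gripper's body (75 mm by 190 mm) begins 47 mm behind the grasp point.
Start: joints at [-1.253, 0.342, 1.524, -0, 1.275, -0.146], TCP at [0.235, -0.47, 0.246] pointing down, gripper open.
Joint ranges: [-2.53, 2.53], [-0.77, 2.02], [0.04, 2.7], [-1, 4.14], [0.28, 2.66], [-3.11, 3.11]. Speed limits (rad/s): [2.57, 2.57, 3.14, 3.14, 3.14, 3.14].

## Interface

Orientations are given as [roll, pitch, yaw] about the fixed x, y, z axes, in that order (R = Rz(yaw) Ry(pitch) Rx(roll)).
In Python, from cell import robot, read_camera gives the robot as it stands.
- The arm moves only by the shell command python3 -m crank 'ROWS' [FORCE]. ROWS is JSON, a list of rows, each a list of 7 numbers: the shift along the tool's x, y, z in cm, then the turn, a rotation vector about the tool's x, y, z in degrees, then the opening, from 0 (shut) to 1 (fully open). In form: [[tx, ty, tz, wx, wy, wz, jaw], ...]. A call has 1 to 5 rows; each row is the pose to reach, as a shift and turn from the pose commanded when the call began, along the tool's axes at that moment; what a row does not reach only later rows make up. A row lasts 1/8 s, in which the tool goes at most 62.5 mm and 10.7 degrees, less where a joint would pass 70% of its speed; a pose out of reach is approached as far as the arm can. A call with a gripper value outside its range is refused whole. The fingers move at their own pace and stop on an object; FORCE is the grip in N (left out, the last holds). Time passes only in rows, so rows that repeat a pose let the fingers close. It gives the time, the measured TCP pose, the force and the opening at its end, in the units of the state.
- robot.observe(): the state, without advancing time (a new reading comes with each control period).
- read_camera(name): name is "side" or "top"; returns a dict with "frame" (384x512x3 uint8, red, green, blue), "intrinsics" (3x3 intrinsics, pixels), "R" (3x3) and "t" (3): a world point X has camera coordinates R X + t. Camera axes: x right, y down, z forward; pixel columns grow to the right and rows downward; lengths in m; the calibration is good to about 2 mm. A picture is of the moment at which its call begins. There is no depth.
- robot.hand_in(): hands the job in, once; it reports no verdict.
The state is a dict: "time": time; "qpos": joint angles; "qvel": joint speeds; "joint_efforts": joint torques, N m; "tool_pos": TCP position; "tool_rot": TCP orientation; "contact_force": force on the tool from outside, world axes, zero at the start; "torque": the same for the moment, N m; "opening": finger opening in m.
Only numpy, scipy, OpenCV 4.12 (cv2) and the standard library are available. Lean on these libraries where they do the work, as an engineer would, in place of code of your own. Each camera call takes 0.05 s, during which the arm holds its last target.

## Working session

There is one attempt and no reset: what is moved stays moved. The work goes in short steps, Python scripts to look and compute and a shell command to move; the robot and the scene stay as the last step left them, time stands still between calls to the robot, and variables do not carry over. Pictures are saved under pics/ and viewed, and the job is handed in when it is done.

```bash
ls; mkdir -p pics
python3 - <<'E'
from cell import robot, read_camera
import cv2
print(robot.observe(), robot.nose_length)
for n in("side","top"):
    c=read_camera(n); cv2.imwrite(f"pics/{n}0.png",c["frame"][:,:,::-1]); print(n,c["intrinsics"],c["R"],c["t"])
E
```

```text
pics
{'time': 0.0, 'qpos': array([-1.25298975e+00,  3.42713862e-01,  1.52503414e+00, -1.81020096e-05,
        1.27539850e+00, -1.45965630e-01]), 'qvel': array([-0.00080108, -0.00153614,  0.00137645,  0.00138975,  0.00016849,
        0.00036202]), 'joint_efforts': array([-1.74183410e-04, -4.31241918e+01, -2.44222856e+01,  7.17626070e-02,
        5.58648503e-02, -1.28681518e-04]), 'tool_pos': array([ 0.23475474, -0.46915765,  0.24504357]), 'tool_rot': array([-3.14005281e+00, -2.08878670e-04,  4.63777326e-01]), 'contact_force': array([-0.49937708,  0.58686516,  0.33665901]), 'torque': array([ 0.00218444,  0.00344175, -0.0432503 ]), 'opening': 0.09200355359820404} 0.019
side [[419.32599249   0.         244.08923254]
 [  0.         419.32599249 191.43331724]
 [  0.           0.           1.        ]] [[-0.99226589 -0.12404446  0.00462399]
 [-0.06661621  0.50070971 -0.86304813]
 [ 0.10474106 -0.85668125 -0.50510053]] [0.48973923 0.1643112  0.91580131]
top [[399.97454202   0.         256.65216435]
 [  0.         399.97454202 194.39440373]
 [  0.           0.           1.        ]] [[ 0.02515194 -0.99898397 -0.03739518]
 [-0.99732298 -0.02250579 -0.06957267]
 [ 0.06866038  0.03904496 -0.99687574]] [0.01609077 0.50285569 0.97924436]
```

View pics/side0.png

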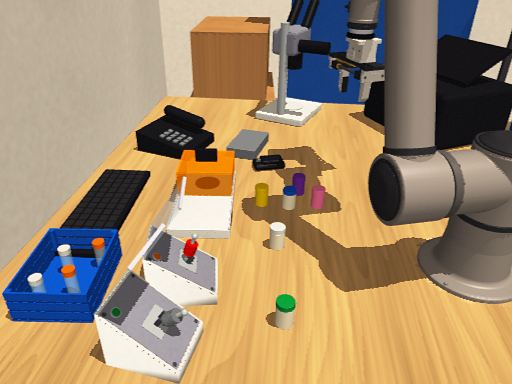

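View pics/top0.png

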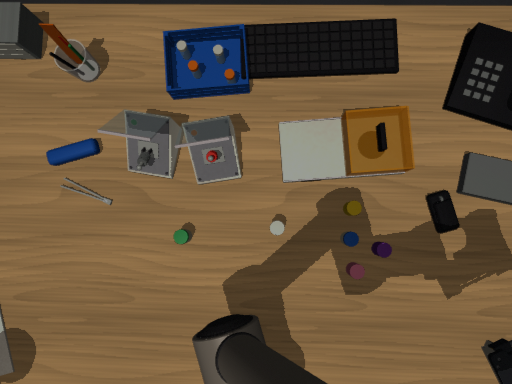

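Side view: red switch at about (190,245), grey at (172,318), hood at (207,170), and jars around (290,198). Top view: red switch (212,157), grey (146,157), hood (378,140), blue cap (350,239). I'll enlarge these next.

```bash
cat > h.py <<'E'
import cv2,numpy as np
from cell import robot, read_camera
def crop(n,x0,y0,x1,y1,out,f=None,s=None):
    if f is None: f=read_camera(n)["frame"]
    c=f[y0:y1,x0:x1,::-1]; s=s or min(800/(x1-x0),600/(y1-y0))
    c=cv2.resize(c,None,fx=s,fy=s,interpolation=cv2.INTER_CUBIC)
    for k in range((x0+9)//10*10,x1,10):
        cv2.line(c,(int((k+.5-x0)*s),0),(int((k+.5-x0)*s),8 if k%50 else 18),(0,255,255),1)
        if k%20==0: cv2.putText(c,str(k),(int((k+.5-x0)*s)-10,28),0,.4,(0,0,255),1)
    for k in range((y0+9)//10*10,y1,10):
        cv2.line(c,(0,int((k+.5-y0)*s)),(8,int((k+.5-y0)*s)),(0,255,255),1)
        if k%20==0: cv2.putText(c,str(k),(10,int((k+.5-y0)*s)+4),0,.4,(0,0,255),1)
    cv2.imwrite(out,c)
E
python3 - <<'E'
from h import *
f=cv2.imread("pics/side0.png")[:,:,::-1]; g=cv2.imread("pics/top0.png")[:,:,::-1]
crop("side",130,140,340,300,"pics/s1.png",f)
crop("side",90,215,230,385,"pics/s2.png",f)
crop("top",90,95,250,215,"pics/t1.png",g)
crop("top",265,95,425,290,"pics/t2.png",g)
E
```

```text
(no output)
```

View pics/s1.png

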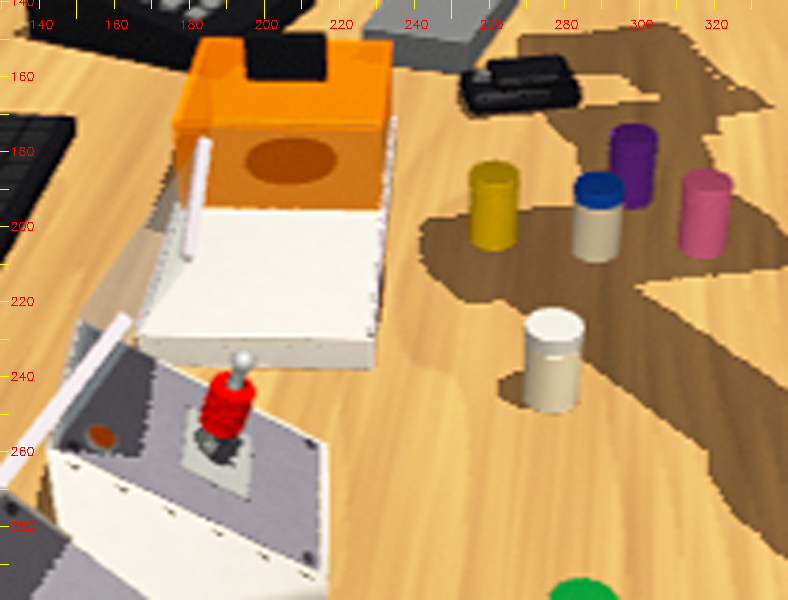

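View pics/s2.png

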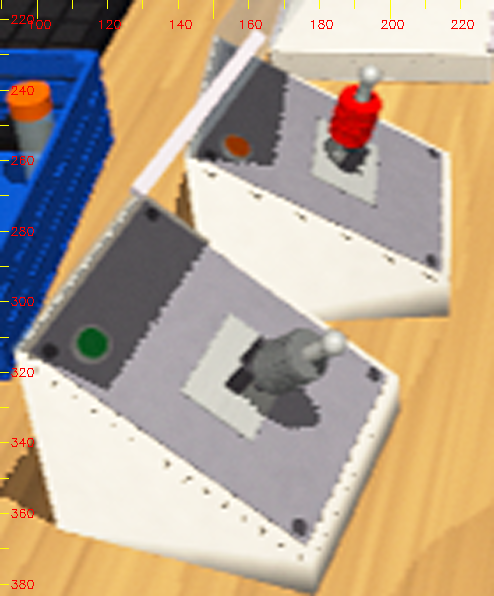

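View pics/t1.png

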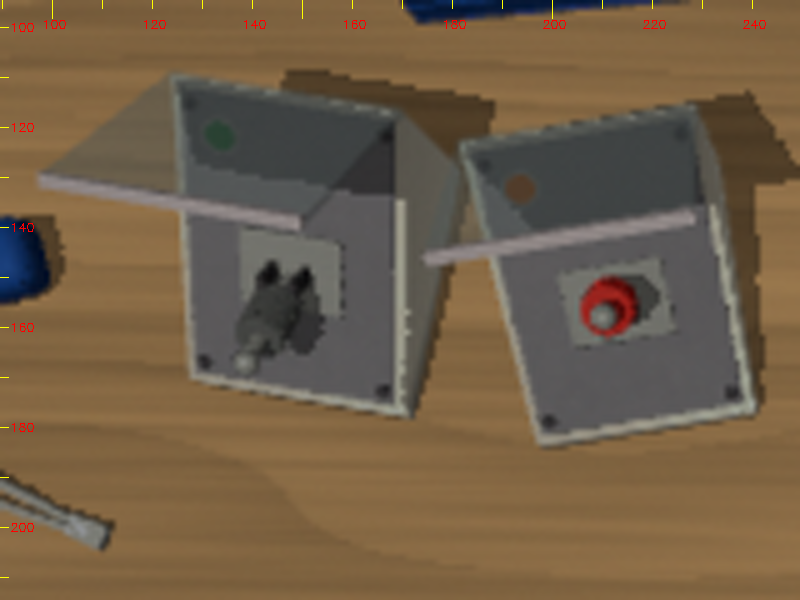

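View pics/t2.png

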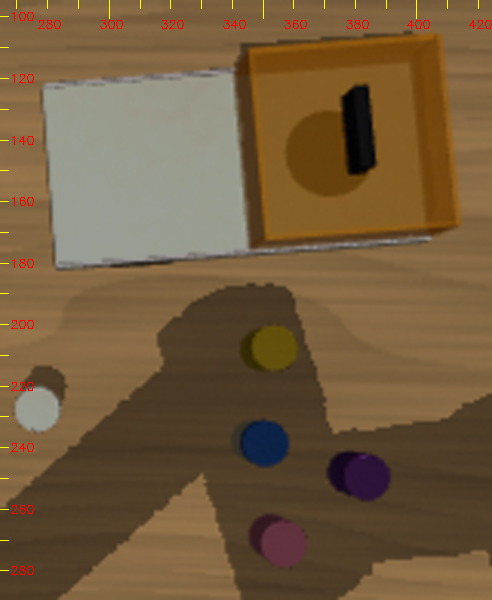

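```bash
cat > geo.py <<'E'
import numpy as np, pickle
from h import *
from scipy.optimize import least_squares
import os
if os.path.exists("cams.pkl"): CAM=pickle.load(open("cams.pkl","rb"))
else:
    CAM={n:{k:np.array(v) for k,v in read_camera(n).items() if k!="frame"} for n in("side","top")}; pickle.dump(CAM,open("cams.pkl","wb"))
def proj(n,X):
    c=CAM[n]; p=(np.atleast_2d(X)@np.array(c["R"]).T+c["t"])@c["intrinsics"].T
    return p[:,:2]/p[:,2:]
def tri(s,t):
    f=lambda X:np.r_[proj("side",X)[0]-s,proj("top",X)[0]-t]
    r=least_squares(f,[.5,0,.05]); return r.x,f(r.x)
def Rz(a): return np.array([[np.cos(a),-np.sin(a),0],[np.sin(a),np.cos(a),0],[0,0,1]])
def fit(obs,x0):  # obs: list (cam, local xyz, px); pose x,y,yaw (z=0)
    def f(p): return np.concatenate([proj(n,Rz(p[2])@np.array(L)+[p[0],p[1],0])[0]-u for n,L,u in obs])
    r=least_squares(f,x0,loss="soft_l1"); return r.x,f(r.x).reshape(-1,2)
S1=lambda x,y:(130+x/3.75-.5,140+y/3.75-.5)
T1=lambda x,y:(90+x/5-.5,95+y/5-.5)
T2=lambda x,y:(265+x/3.077-.5,95+y/3.077-.5)
E
python3 - <<'E'
from geo import *
np.set_printoptions(precision=4,suppress=True)
for n in CAM: print(n,-CAM[n]["R"].T@CAM[n]["t"])
h=.0655;w=.055
obs=[("side",[-h,w,.025],S1(328,578)),("side",[-h,-w,.025],S1(325,440)),("side",[h,w,.117],S1(48,450)),
("top",[-h,w,.025],T1(540,445)),("top",[-h,-w,.025],T1(755,411)),("top",[h,-w,.117],T1(692,103)),("top",[h,w,.117],T1(462,143))]
p,e=fit(obs,[.6,.1,0]);print("red",p,e)
S2=lambda x,y:(90+x/3.529-.5,215+y/3.529-.5)
obs=[("side",[-h,w,.025],S2(315,555)),("side",[-h,-w,.025],S2(398,378)),("side",[h,w,.117],S2(18,350)),
("top",[-h,w,.025],T1(192,380)),("top",[-h,-w,.025],T1(412,415)),("top",[h,-w,.117],T1(398,112)),("top",[h,w,.117],T1(172,76))]
p,e=fit(obs,[.6,.2,0]);print("grey",p,e)
obs=[("side",[.075,.15,.026],S1(140,337)),("side",[-.075,.15,.026],S1(374,337)),
("top",[.075,.15,.026],T2(43,88)),("top",[-.075,.15,.026],T2(57,268))]
p,e=fit(obs,[.6,-.1,0]);print("station",p,e)
ps=p
for nm,s,t in [("blue",S1(599,184),T2(264,443)),("ball",S1(242,358),T1(603,317)),("collar",S1(228,405),T1(608,306)),("disc?",S1(291,160),T2(328,153)),("fin near top edge mid",S1(287,36),T2(360,128)),("white",S1(554,327),T2(38,409))]:
    print(nm,*tri(np.array(s),np.array(t)))
print("disc",Rz(ps[2])@[0,-.075,0]+[ps[0],ps[1],0])
E
```

```text
side [0.401  0.763  0.6021]
top [ 0.4339 -0.0108  1.0118]
red [0.5997 0.1351 0.1912] [[-0.376  -0.2084]
 [-0.1017  0.0767]
 [-0.2954 -0.7894]
 [-0.2645  0.3218]
 [ 0.1722 -0.3131]
 [ 0.3504  0.3997]
 [-0.9355  0.685 ]]
grey [ 0.6109  0.2906 -0.1307] [[-0.1917 -0.0518]
 [-0.1645 -1.9859]
 [-0.6847 -0.126 ]
 [-0.1385  0.6522]
 [-1.4178  0.2258]
 [ 0.904   0.2109]
 [-0.4784  0.5871]]
station [ 0.6225 -0.1778  0.1003] [[-0.6696 -1.6346]
 [ 0.2667 -0.5065]
 [-0.4836 -0.2591]
 [-0.2478  0.8221]]
blue [ 0.3999 -0.1974  0.0537] [-0.2663 -0.0058 -0.0012  0.24  ]
ball [0.5744 0.1305 0.1255] [-0.1235 -0.0188  0.0172  0.1459]
collar [0.5834 0.1329 0.0964] [-0.3924 -0.0608  0.0569  0.4711]
disc? [ 0.6314 -0.2517  0.0261] [-0.3463 -0.0501  0.0338  0.3037]
fin near top edge mid [ 0.6294 -0.249   0.1296] [-0.2858 -0.044   0.0282  0.2354]
white [ 0.4213 -0.0235  0.0512] [-0.2635 -0.0098  0.0027  0.2769]
disc [ 0.63   -0.2524  0.    ]
```

```bash
cat > plan.py <<'E'
from geo import *
from scipy.spatial.transform import Rotation as Ro
np.set_printoptions(precision=4,suppress=True)
RED=np.array([.599,.135,.191]); GREY=np.array([.611,.2906,-.131]); ST=np.array([.6225,-.1778,.1003])
def W(P,L): return Rz(P[2])@np.array(L)+[P[0],P[1],0]
a=np.radians(35); n=np.array([-np.sin(a),0,np.cos(a)]); u=np.array([np.cos(a),0,np.sin(a)])
HL=np.array([-.0655,0,.025])+.07*u-.012*n
def leverR(P=RED): return Rz(P[2])@np.column_stack([u,[0,-1,0],-n])
def grip(th,lift,P=RED): return W(P,HL+(.045+lift)*(np.cos(th)*n+np.sin(th)*u))
def down(yaw): return Rz(yaw)@np.diag([1.,-1,-1])
def cur():
    s=robot.observe(); return np.array(s["tool_pos"]),Ro.from_euler("xyz",s["tool_rot"]).as_matrix(),s
def row(p,R,frm=None):
    p0,R0=frm or cur()[:2]
    return np.r_[R0.T@(np.array(p)-p0)*100, np.degrees(Ro.from_matrix(R0.T@R).as_rotvec())].round(2)
def visor(P):
    pts=[]
    for z in np.linspace(0,.13,14):
        for y in np.linspace(-.055,.055,12): pts.append(W(P,HL+.012*n+.09*u+z*n+[0,y,0]))
    return np.array(pts)
E
python3 - <<'E'
from plan import *
R=leverR()
print("eul",Ro.from_matrix(R).as_euler("xyz"))
for nm,p in [("on",grip(.3,0)),("off",grip(-.3,.0105)),("mid",grip(0,.0105)),("pre",grip(.3,.07))]:
    print(nm,p)
    for v,P in(("red",RED),("grey",GREY)):
        q=(visor(P)-p)@R
        m=q[:,2]<-.04
        # gap to body box
        g=np.maximum(np.maximum(abs(q[:,0])-.0375,abs(q[:,1])-.095),q[:,2]+.047)
        k=g.argmin(); print(v,"min gap",g[k],q[k])
E
```

```text
eul [ 3.1416 -0.6109  0.191 ]
on [0.5842 0.1321 0.0982]
red min gap 0.0392015907002397 [ 0.0767  0.045  -0.029 ]
grey min gap 0.05699760290454372 [ 0.0945 -0.0848  0.0035]
off [0.5547 0.1264 0.0893]
red min gap 0.06890137146970426 [ 0.1064  0.045  -0.019 ]
grey min gap 0.08621442289039788 [ 0.1237 -0.0812  0.0331]
mid [0.5665 0.1287 0.1008]
red min gap 0.052499999999999915 [ 0.09    0.045  -0.0165]
grey min gap 0.07029601220430393 [ 0.1078 -0.0848  0.016 ]
pre [0.5632 0.1281 0.1648]
red min gap 0.018515176233945912 [ 0.056   0.055  -0.0321]
grey min gap 0.0384845119644967 [ 0.076  -0.1012 -0.0182]
```

Candidates and choices:
- **Switch:** red collar at side (190,247) and top (211,155), not the grey one at side (172,318) and top (146,157).
- **Jar:** a cream body with a blue cap at side (289,189) and top (350,239). I'm ruling out white (277,228), green (181,237), purple (383,250), pink (357,271), yellow (354,208), and the blue cylinder at (73,152), all in top-view pixels. The s1 crop confirms the choice.

The heights I measured agree with the text: ball centre 0.1255 against 0.126, jar top 0.054 against 0.056, fin top 0.130 against 0.132.

Run:
```python
from plan import *
R=leverR(); N=Rz(RED[2])@n
print(grip(.3,0)+.12*N, row(grip(.3,0)+.12*N,R))
```

```text
[0.5167 0.1191 0.1965] [ 51.53 -40.01   4.93  -4.82  34.78  15.12]
```

```bash
M='[51.5,-40,4.9,-4.8,34.8,15.1,0.5]'; python3 -m crank '[[10.3,-8,-2,0,0,0,0.5],[20.6,-16,-2,0,7,3,0.5],[31,-24,0,-1.5,14,6,0.5],[41.2,-32,2,-3,21,9,0.5],[51.5,-40,4.9,-4.8,34.8,15.1,0.5]]' 20
```

```text
time: 0.82
tool_pos: [0.3702, -0.1878, 0.2423]
tool_rot: [3.129, -0.546, 0.227]
contact_force: [1.0, 0.3, -0.1]
opening: 0.0481
```

Run:
```python
from plan import *
R=leverR(); N=Rz(RED[2])@n
p,_,s=cur();print(p,s["qpos"]);print(row(grip(.3,0)+.12*N,R))
```

```text
[ 0.3702 -0.1878  0.2423] [-1.0373 -0.0104  2.1082  0.644   0.9573 -0.0468]
[ 15.73 -26.79  14.57  -0.39   3.72   1.76]
```

```bash
python3 -m crank '[[3.1,-5.4,2.9,0,1,0,0.5],[6.3,-10.7,5.8,0,2,1,0.5],[9.4,-16,8.7,0,3,1.5,0.5],[12.5,-21.4,11.6,0,3.7,1.8,0.5],[15.7,-26.8,14.5,-0.4,3.7,1.8,0.5]]'; python3 -m crank '[[0,0,0,0,0,0,0.5],[0,0,0,0,0,0,0.5]]';python3 - <<'E'
from plan import *
R=leverR(); N=Rz(RED[2])@n
p,_,s=cur();print(p,s["qpos"]);print(row(grip(.3,0)+.12*N,R))
E
```

```text
time: 1.45
tool_pos: [0.4963, 0.081, 0.2005]
tool_rot: [-3.139, -0.602, 0.192]
contact_force: [0.5, -1.3, -0.3]
opening: 0.0457
time: 1.7
tool_pos: [0.4957, 0.0785, 0.2004]
tool_rot: [-3.14, -0.6, 0.193]
contact_force: [-0.2, -0.4, 0.3]
opening: 0.0459
[0.4957 0.0785 0.2004] [-0.0938  0.1223  2.1408  0.508   0.3378  0.8488]
[ 2.11 -3.58  1.93 -0.15  0.6   0.07]
```

Run:
```python
from plan import *
D=[([-1.253,.3427,1.525,0,1.2754,-.146],[.2348,-.4692,.2450],[-3.14,0,.4638]),
([-1.0373,-0.0104,2.1082,.644,.9573,-.0468],[.3702,-.1878,.2423],[3.129,-.546,.227]),
([-0.0938,0.1223,2.1408,0.508,0.3378,0.8488],[.4957,.0785,.2004],[-3.14,-.6,.193])]
from scipy.spatial.transform import Rotation as Ro
def fk(q,k):
    h,L1,e,L2,d,oy=k
    E=lambda ax,t:Ro.from_euler(ax,t).as_matrix()
    A=E("z",q[0]);p=np.array([0,0,h]); A=A@E("y",q[1]);p=p+A@[0,oy,L1];A=A@E("y",q[2]);p=p+A@[e,0,L2];A=A@E("z",q[3])@E("y",q[4]);p=p+A@[0,0,d]
    return p,A@E("z",q[5])
for q,p,r in D:
    A=fk(q,[.3,.4,0,.4,.2,0])[1]; B=Ro.from_euler("xyz",r).as_matrix(); print((A.T@B).round(3))
f=lambda k:np.concatenate([fk(q,k)[0]-p for q,p,r in D])
r=least_squares(f,[.3,.4,0,.4,.25,0]);print(r.x,r.fun)
```

```text
[[ 0. -1.  0.]
 [ 1.  0. -0.]
 [ 0.  0.  1.]]
[[-0. -1.  0.]
 [ 1. -0.  0.]
 [-0.  0.  1.]]
[[ 0. -1.  0.]
 [ 1.  0. -0.]
 [ 0.  0.  1.]]
[0.2235 0.506  0.0468 0.3798 0.2991 0.0764] [-0. -0.  0. -0.  0. -0.  0.  0. -0.]
```

```bash
cat >> plan.py <<'E'
K=[0.2235,0.506,0.0468,0.3798,0.2991,0.0764]
def fk(q,k=K):
    h,L1,e,L2,d,oy=k
    E=lambda ax,t:Ro.from_euler(ax,t).as_matrix()
    A=E("z",q[0]);p=np.array([0,0,h]); A=A@E("y",q[1]);p=p+A@[0,oy,L1];A=A@E("y",q[2]);p=p+A@[e,0,L2];A=A@E("z",q[3])@E("y",q[4]);p=p+A@[0,0,d]
    return p,A@E("z",q[5]+np.pi/2)
LO=np.array([-2.53,-.77,.04,-1,.28,-3.11]);HI=np.array([2.53,2.02,2.7,4.14,2.66,3.11])
def ik(p,R,q0):
    f=lambda q:np.r_[fk(q)[0]-p,.3*Ro.from_matrix(R.T@fk(q)[1]).as_rotvec()]
    r=least_squares(f,np.clip(q0,LO+1e-3,HI-1e-3),bounds=(LO,HI)); return r.x,np.linalg.norm(r.fun)
E
python3 - <<'E'
from plan import *
R=leverR(); N=Rz(RED[2])@n
def tilt(deg): # tool tilt from vertical
    t=np.radians(deg); 
    return Rz(RED[2])@np.column_stack([[np.cos(t),0,np.sin(t)],[0,-1,0],[np.sin(t),0,-np.cos(t)]])
rng=np.random.default_rng(0)
for deg in(35,30,25):
  for nm,p in [("pre",grip(.3,0)+.12*N),("on",grip(.3,0)),("onlift",grip(.3,.0105)),("mid",grip(0,.0105)),("off",grip(-.3,.0105)),("off0",grip(-.3,0))]:
    sols=set()
    for _ in range(40):
        q,e=ik(p,tilt(deg),LO+(HI-LO)*rng.random(6))
        if e<1e-4: sols.add(tuple(q.round(2)))
    print(deg,nm,sols)
E
```

```text
35 pre {(np.float64(0.03), np.float64(0.18), np.float64(2.09), np.float64(0.34), np.float64(0.28), np.float64(1.11))}
35 on set()
35 onlift set()
35 mid set()
35 off set()
35 off0 set()
30 pre {(np.float64(0.04), np.float64(0.19), np.float64(2.02), np.float64(0.19), np.float64(0.42), np.float64(1.27))}
30 on set()
30 onlift set()
30 mid set()
30 off set()
30 off0 set()
25 pre {(np.float64(0.05), np.float64(0.21), np.float64(1.95), np.float64(0.12), np.float64(0.55), np.float64(1.34))}
25 on {(np.float64(0.07), np.float64(0.48), np.float64(1.88), np.float64(0.15), np.float64(0.35), np.float64(1.32))}
25 onlift {(np.float64(0.07), np.float64(0.46), np.float64(1.88), np.float64(0.14), np.float64(0.37), np.float64(1.32))}
25 mid {(np.float64(0.06), np.float64(0.45), np.float64(1.93), np.float64(0.17), np.float64(0.33), np.float64(1.3))}
25 off {(np.float64(0.06), np.float64(0.46), np.float64(1.97), np.float64(0.2), np.float64(0.29), np.float64(1.26))}
25 off0 {(np.float64(0.06), np.float64(0.48), np.float64(1.95), np.float64(0.2), np.float64(0.28), np.float64(1.26)), (np.float64(0.06), np.float64(0.48), np.float64(1.96), np.float64(0.2), np.float64(0.28), np.float64(1.26))}
```

```bash
cat >> plan.py <<'E'
def tilt(deg,yaw=RED[2]):
    t=np.radians(deg)
    return Rz(yaw)@np.column_stack([[np.cos(t),0,np.sin(t)],[0,-1,0],[np.sin(t),0,-np.cos(t)]])
TL=23
E
python3 - <<'E'
from plan import *
R=tilt(TL); pre=grip(.3,0)-.12*R[:,2]
q=[.05,.21,1.95,.12,.55,1.34]
for nm,p in [("pre",pre),("on",grip(.3,0)),("onlift",grip(.3,.0105)),("mid",grip(0,.0105)),("off",grip(-.3,.0105)),("off0",grip(-.3,0))]:
    q,e=ik(p,R,q); v=(visor(RED)-p)@R; v2=(visor(GREY)-p)@R
    gap=lambda v:np.maximum(np.maximum(abs(v[:,0])-.0375,abs(v[:,1])-.095),v[:,2]+.047).min()
    print(nm,p,q,e,gap(v),gap(v2))
print(row(pre,R))
E
```

```text
pre [0.5382 0.1232 0.2086] [0.0579 0.2456 1.8486 0.0857 0.6509 1.3799] 3.7281083727815864e-14 0.05420658754782609 0.06373185350983908
on [0.5842 0.1321 0.0982] [0.0709 0.4846 1.8552 0.1189 0.4055 1.3509] 9.209664149286848e-10 0.016940169933714326 0.03938029028542308
onlift [0.5811 0.1315 0.1082] [0.0701 0.4636 1.8552 0.1141 0.4265 1.3555] 7.443897827437558e-13 0.01599058399193278 0.038430704343641535
mid [0.5665 0.1287 0.1008] [0.0662 0.4554 1.9015 0.1286 0.389  1.3368] 9.479028441931907e-13 0.03254892281030624 0.05498904316201499
off [0.5547 0.1264 0.0893] [0.0629 0.4597 1.9432 0.1487 0.3438 1.3127] 4.058955795954232e-11 0.04807650829560318 0.07051662864731195
off0 [0.5628 0.128  0.0829] [0.0652 0.4823 1.9263 0.1484 0.3379 1.3148] 6.963823083849834e-08 0.0429557842339876 0.06539590458569636
[  4.61  -3.57   2.17  -0.14 -11.4    0.09]
```

```bash
python3 -m crank '[[2.3,-1.8,1.0,0,-5.7,0,0.5],[4.6,-3.6,2.2,-0.1,-11.4,0,0.5],[4.6,-3.6,2.2,-0.1,-11.4,0,0.5],[4.6,-3.6,2.2,-0.1,-11.4,0,0.5]]';python3 - <<'E'
from plan import *
p,_,s=cur();print(s["qpos"]); R=tilt(TL); print(row(grip(.3,0)-.12*R[:,2],R),row(grip(.3,0),R))
crop("side",90,150,330,330,"pics/s3.png");crop("top",90,95,290,245,"pics/t3.png")
E
```

```text
time: 2.2
tool_pos: [0.5379, 0.1218, 0.208]
tool_rot: [-3.141, -0.401, 0.189]
contact_force: [0.2, 1.6, 0.4]
opening: 0.0458
[0.0545 0.2454 1.8508 0.0881 0.6497 1.3761]
[ 0.08 -0.14 -0.04 -0.01  0.03 -0.08] [ 0.09 -0.14 11.96 -0.01  0.03 -0.08]
```

View pics/s3.png

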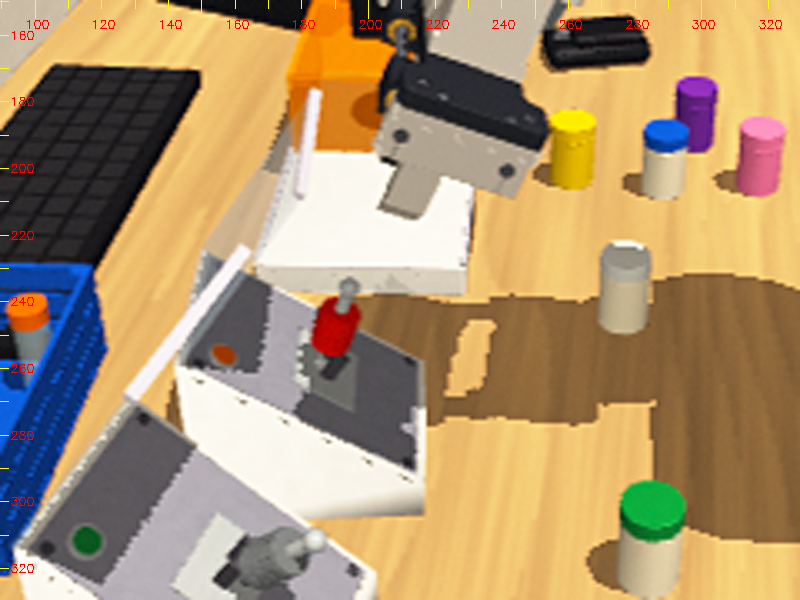

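View pics/t3.png

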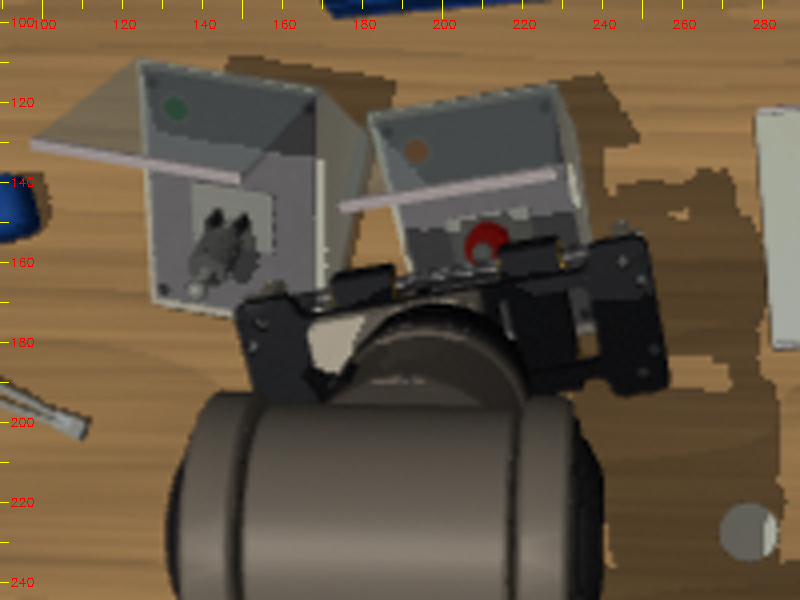

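The gripper is lined up over the red lever. The side view shows the collar at about (190,247), still in place and clear below the fingers.

```bash
python3 -m crank '[[0.1,-0.1,4,0,0,0,0.5],[0.1,-0.1,8,0,0,0,0.5],[0.1,-0.1,11,0,0,0,0.5],[0.1,-0.1,12,0,0,0,0.5],[0.1,-0.1,12,0,0,0,0.5]]';python3 -m crank '[[0,0,0,0,0,0,0.5],[0,0,0,0,0,0,0.5]]';python3 - <<'E'
from plan import *
R=tilt(TL); print(row(grip(.3,0),R))
crop("side",130,180,270,300,"pics/s4.png")
E
```

```text
time: 2.92
tool_pos: [0.585, 0.1328, 0.0985]
tool_rot: [-3.141, -0.401, 0.19]
contact_force: [0.7, 0.5, 0.5]
opening: 0.0461
time: 3.18
tool_pos: [0.5858, 0.1334, 0.0999]
tool_rot: [3.141, -0.404, 0.191]
contact_force: [-0.0, -0.2, 0.9]
opening: 0.046
[-0.23  0.09  0.09  0.   -0.15  0.02]
```

View pics/s4.png

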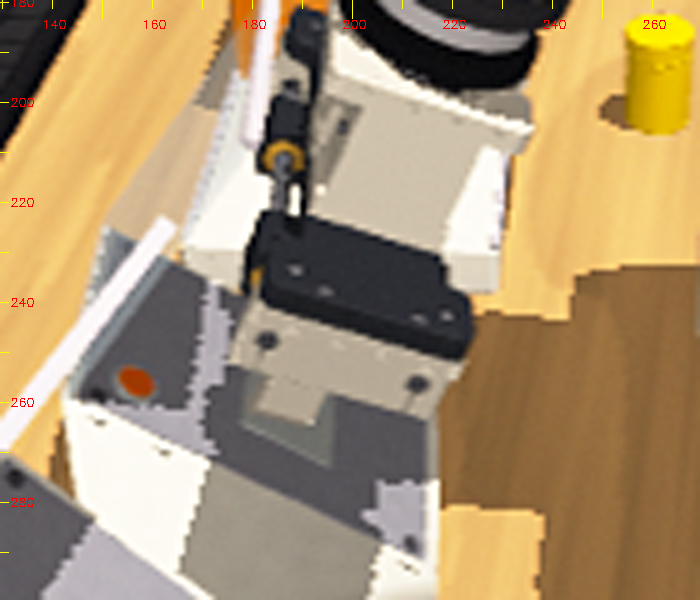

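The fingers now straddle the collar at about (190,255) and clear the panel. Next I'll close on it.

```bash
python3 -m crank '[[-0.2,0,0.1,0,0,0,0.0],[-0.2,0,0.1,0,0,0,0.0],[-0.2,0,0.1,0,0,0,0.0],[-0.2,0,0.1,0,0,0,0.0]]' 35;python3 - <<'E'
from plan import *
p,R,s=cur(); R=tilt(TL); print(p,s["torque"])
g0=grip(.3,0)
for th,l in [(.3,.0105),(.2,.0105),(.1,.0105),(0,.0105),(-.1,.0105),(-.2,.0105),(-.3,.0105)]:
    print(th,row(grip(th,l),R,(g0,R)))
E
```

```text
time: 3.72
tool_pos: [0.5843, 0.1322, 0.097]
tool_rot: [3.141, -0.402, 0.191]
contact_force: [-1.1, -6.9, 2.1]
opening: 0.0234
[0.5843 0.1322 0.097 ] [-0.859   0.3098 -0.3441]
0.3 [ 0.09  0.   -1.05  0.    0.    0.  ]
0.2 [-0.46  0.   -1.07  0.    0.    0.  ]
0.1 [-1.01  0.   -1.04  0.    0.    0.  ]
0 [-1.56  0.   -0.95  0.    0.    0.  ]
-0.1 [-2.1  0.  -0.8  0.   0.   0. ]
-0.2 [-2.62  0.   -0.61  0.    0.    0.  ]
-0.3 [-3.11  0.   -0.36  0.    0.    0.  ]
```

Gripped, with an opening of 23.4 mm for a collar of about 24 mm. Now I'll lift it.

```bash
python3 -m crank '[[0.05,0,-0.5,0,0,0,0],[0.1,0,-1.05,0,0,0,0],[0.1,0,-1.05,0,0,0,0],[0.1,0,-1.05,0,0,0,0]]';python3 - <<'E'
from plan import *
p,R,s=cur(); print(p,s["torque"]); print(row(grip(.3,.0105),tilt(TL)))
crop("side",130,180,270,300,"pics/s5.png")
E
```

```text
time: 4.22
tool_pos: [0.581, 0.1317, 0.1064]
tool_rot: [3.141, -0.401, 0.191]
contact_force: [2.1, -4.4, -4.8]
opening: 0.0232
[0.581  0.1317 0.1064] [-0.8425  0.1351 -0.3391]
[ 0.07  0.02 -0.16  0.04  0.01  0.  ]
```

View pics/s5.png

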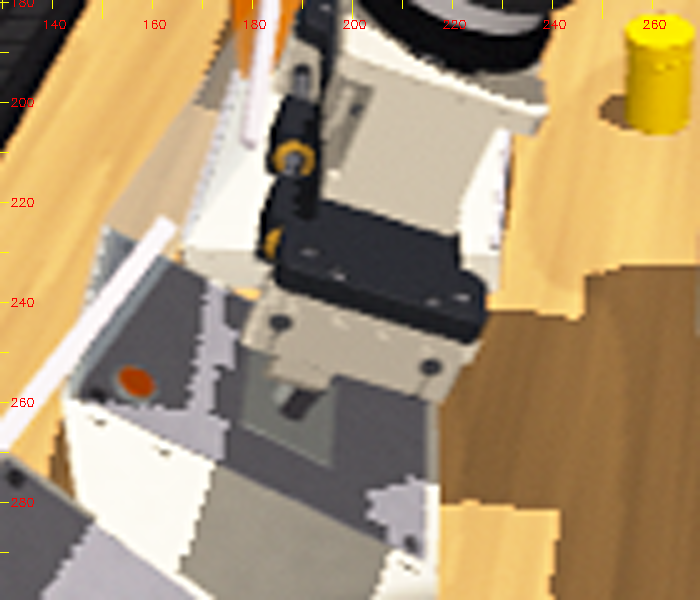

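The wrist force changed by about -7 N in z, which fits the spring, so the collar is lifted. Now I'll flip to OFF along the arc.

```bash
python3 -m crank '[[-0.55,0,0,0,0,0,0],[-1.1,0,0,0,0,0,0],[-1.65,0,0.1,0,0,0,0],[-2.2,0,0.25,0,0,0,0],[-2.7,0,0.45,0,0,0,0]]';python3 -m crank '[[-0.5,0,0.25,0,0,0,0],[-0.5,0,0.25,0,0,0,0],[-0.5,0,0.25,0,0,0,0]]';python3 - <<'E'
from plan import *
p,R,s=cur(); print(p,s["torque"],s["qpos"]); print(row(grip(-.3,.0105),tilt(TL)))
crop("side",130,180,270,300,"pics/s6.png")
E
```

```text
time: 4.9
tool_pos: [0.5616, 0.1277, 0.0941]
tool_rot: [3.14, -0.41, 0.191]
contact_force: [7.6, -1.4, 0.4]
opening: 0.0233
time: 5.28
tool_pos: [0.5573, 0.127, 0.0894]
tool_rot: [3.14, -0.408, 0.191]
contact_force: [5.3, -3.6, -0.6]
opening: 0.0232
[0.5573 0.127  0.0894] [-0.4306 -0.7649 -0.3546] [0.0642 0.462  1.9417 0.1485 0.3361 1.3143]
[-0.25  0.   -0.11  0.08 -0.37 -0.02]
```

View pics/s6.png

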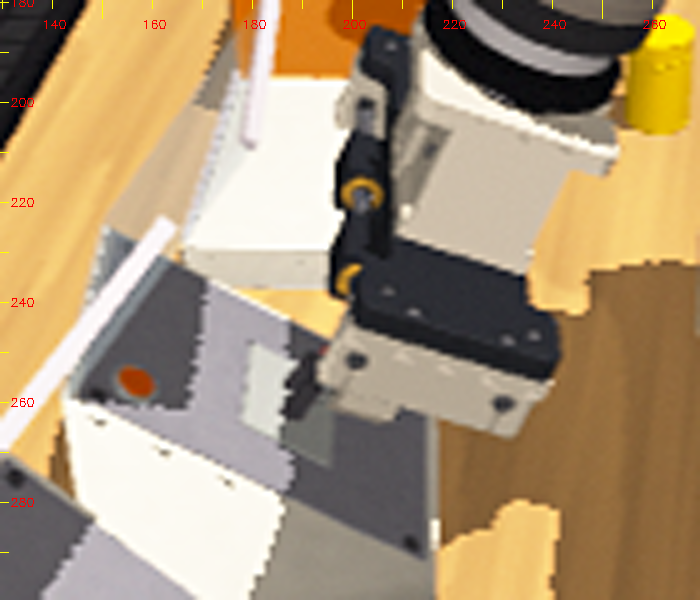

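```bash
python3 -m crank '[[-0.3,0,0.05,0,0,0,0],[-0.3,0,0.05,0,0,0,0],[-0.3,0,0.05,0,0,0,0]]';python3 - <<'E'
from plan import *
p,R,s=cur(); print(p,s["torque"]); print(row(grip(-.3,.0105),tilt(TL)))
L=Rz(RED[2]).T@(p-[RED[0],RED[1],0])-HL; print("theta",np.arctan2(L@u,L@n),"r",np.hypot(L@u,L@n))
E
```

```text
time: 5.7
tool_pos: [0.5552, 0.1266, 0.088]
tool_rot: [3.14, -0.409, 0.191]
contact_force: [5.8, -1.5, 0.6]
opening: 0.0235
[0.5552 0.1266 0.088 ] [-0.3654 -0.9137 -0.306 ]
[ 0.    0.   -0.14  0.09 -0.43 -0.01]
theta -0.3131530912431776 r 0.05428632758271023
```

```bash
python3 -m crank '[[-0.25,0,0.1,0,0,0,0],[-0.25,0,0.1,0,0,0,0],[-0.25,0,0.1,0,0,0,0]]';python3 - <<'E'
from plan import *
p,R,s=cur(); print(p,s["torque"]); print(row(grip(-.3,.0105),tilt(TL)))
L=Rz(RED[2]).T@(p-[RED[0],RED[1],0])-HL; print("theta",np.arctan2(L@u,L@n),"r",np.hypot(L@u,L@n))
E
```

```text
time: 6.08
tool_pos: [0.5537, 0.1263, 0.0864]
tool_rot: [3.14, -0.41, 0.191]
contact_force: [6.7, -2.1, 1.0]
opening: 0.0233
[0.5537 0.1263 0.0864] [-0.3062 -1.0055 -0.2995]
[ 0.21  0.   -0.23  0.09 -0.48 -0.02]
theta -0.3542171568910113 r 0.054596276817030956
```

```bash
python3 -m crank '[[0,0,0,0,0,0,0.5],[0,0,0,0,0,0,0.5],[0,0,0,0,0,0,0.5],[0,0,0,0,0,0,0.5]]';python3 -m crank '[[0,0,-4,0,0,0,0.5],[0,0,-8,0,0,0,0.5],[0,0,-11,0,0,0,0.5],[0,0,-11,0,0,0,0.5]]';python3 - <<'E'
from plan import *
print(cur()[2]["qpos"])
crop("side",90,180,270,330,"pics/s7.png");crop("top",90,95,290,245,"pics/t7.png")
E
```

```text
time: 6.58
tool_pos: [0.5501, 0.1267, 0.0843]
tool_rot: [-3.141, -0.402, 0.191]
contact_force: [-0.8, 0.2, -0.1]
opening: 0.0458
time: 7.08
tool_pos: [0.5086, 0.1185, 0.1879]
tool_rot: [3.141, -0.406, 0.192]
contact_force: [0.2, 0.3, -0.0]
opening: 0.0461
[0.0501 0.2212 1.9548 0.1031 0.5651 1.3535]
```

View pics/s7.png

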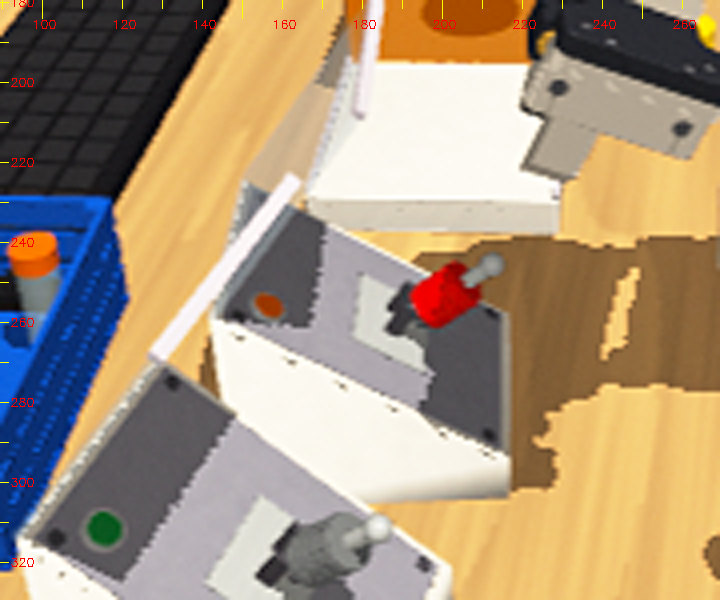

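Run:
```python
from plan import *
for th in(-.3,-.24,-.2):
  for l in (0,.007): print(th,l,proj("side",grip(th,l)),proj("side",grip(th,.029)))
print("on",proj("side",grip(.3,0)),proj("side",grip(.3,.029)))
```

```text
-0.3 0 [[201.1769 252.2315]] [[212.5717 244.5607]]
-0.3 0.007 [[203.9081 250.3929]] [[212.5717 244.5607]]
-0.24 0 [[200.2471 251.4262]] [[211.0535 243.205 ]]
-0.24 0.007 [[202.8353 249.4571]] [[211.0535 243.205 ]]
-0.2 0 [[199.5923 250.9132]] [[209.9813 242.3399]]
-0.2 0.007 [[202.0795 248.8607]] [[209.9813 242.3399]]
on [[189.543  246.4562]] [[193.3307 234.7625]]
```

Side view: the red lever now leans toward the robot, with ball (212,246) and collar (201,253). That matches my prediction for OFF with the collar home. On to the hood.

Run:
```python
from plan import *
R=down(ST[2]); fin=W(ST,[0,-.075,0]); print(fin)
print(row([.52,-.15,.24],R)); print(row([fin[0],fin[1],.20],R))
for y in(-.075,.0,.075):
  print(ik(W(ST,[0,y,.12]),R,[-.3,.6,1.5,0,1,1]))
```

```text
[ 0.63   -0.2524  0.    ]
[ -1.47  26.58  -6.56  -1.05 -23.02   5.14]
[  5.11  38.73   0.58  -1.05 -23.02   5.14]
(array([-0.4939,  0.7301,  1.2121,  0.    ,  1.1994,  0.9766]), np.float64(5.1861004571584095e-12))
(array([-0.3965,  0.6751,  1.3211,  0.    ,  1.1453,  1.074 ]), np.float64(7.242408166177554e-10))
(array([-0.289 ,  0.635 ,  1.3996,  0.    ,  1.107 ,  1.1814]), np.float64(2.262211724636333e-14))
```

```bash
python3 -m crank '[[-0.4,5,-2.2,0,-5,1,0.5],[-0.8,10.6,-4,-0.3,-10,2,0.5],[-1.2,16.5,-6,-0.6,-15,3,0.5],[-1.5,21.5,-6.5,-1,-20,4.5,0.5],[-1.5,26.6,-6.5,-1,-23,5.1,0.5]]';python3 - <<'E'
from plan import *
R=down(ST[2]); fin=W(ST,[0,-.075,0]); print(row([fin[0],fin[1],.18],R))
E
```

```text
time: 7.8
tool_pos: [0.5204, -0.152, 0.2383]
tool_rot: [-3.14, 0.003, 0.1]
contact_force: [-0.1, -0.2, -0.0]
opening: 0.0458
[ 9.91 11.1   5.78 -0.1   0.17  0.01]
```

```bash
python3 -m crank '[[3.3,3.7,1,0,0,0,0.5],[6.6,7.4,2,0,0,0,0.5],[9.9,11.1,4,0,0,0,0.5],[9.9,11.1,5.8,0,0,0,0.5],[9.9,11.1,5.8,0,0,0,0.5]]';python3 - <<'E'
from plan import *
R=down(ST[2]); fin=W(ST,[0,-.075,0]); print(row([fin[0],fin[1],.121],R))
crop("side",130,60,330,220,"pics/s8.png");crop("top",260,80,440,215,"pics/t8.png")
E
```

```text
time: 8.43
tool_pos: [0.6288, -0.2502, 0.1769]
tool_rot: [-3.137, 0.006, 0.101]
contact_force: [0.1, 1.0, 0.1]
opening: 0.0458
[ 0.13  0.26  5.59 -0.29  0.33  0.03]
```

View pics/s8.png

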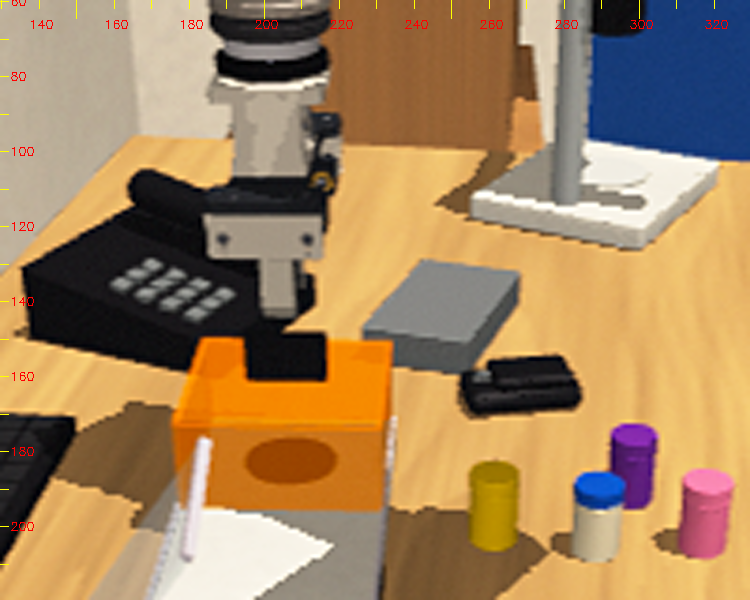

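View pics/t8.png

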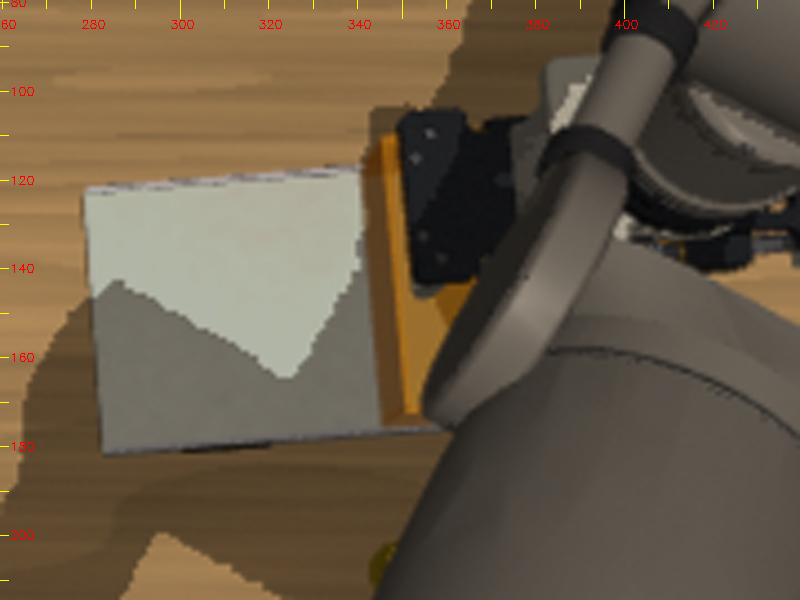

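The gripper sits directly above the fin at side (206,152), so I'll descend onto it.

```bash
python3 -m crank '[[0.1,0.3,2,0,0,0,0.5],[0.1,0.3,4,0,0.1,0,0.5],[0.1,0.3,5.4,0,0.1,0,0.5],[0.1,0.3,5.4,0,0.1,0,0.5]]';python3 -m crank '[[0,0,0,0,0,0,0],[0,0,0,0,0,0,0],[0,0,0,0,0,0,0],[0,0,0,0,0,0,0]]' 30;python3 - <<'E'
from plan import *
p,R,s=cur(); print(p,Rz(ST[2]).T@(p-[ST[0],ST[1],0]),s["opening"])
E
```

```text
time: 9.02
tool_pos: [0.6308, -0.253, 0.1272]
tool_rot: [-3.14, -0.001, 0.101]
contact_force: [0.6, -0.3, -0.8]
opening: 0.0459
time: 9.52
tool_pos: [0.6312, -0.253, 0.1279]
tool_rot: [-3.14, -0.002, 0.101]
contact_force: [-1.0, 0.2, 1.1]
opening: 0.0117
[ 0.6312 -0.253   0.1279] [ 0.0011 -0.0757  0.1279] 0.011719129261471475
```

The fin is gripped (11.7 mm). Sliding the hood open now.

```bash
python3 -m crank '[[0,-2,0,0,0,0,0],[0,-5,0,0,0,0,0],[0,-8,0,0,0,0,0],[0,-11,0,0,0,0,0],[0,-13.5,0,0,0,0,0]]';python3 -m crank '[[0,-1.0,0,0,0,0,0],[0,-1.5,0,0,0,0,0],[0,-1.5,0,0,0,0,0],[0,-1.5,0,0,0,0,0]]';python3 - <<'E'
from plan import *
p,R,s=cur(); print(p,Rz(ST[2]).T@(p-[ST[0],ST[1],0]),s["contact_force"])
E
```

```text
time: 10.15
tool_pos: [0.6179, -0.1172, 0.1279]
tool_rot: [-3.141, -0.004, 0.102]
contact_force: [6.5, -2.1, -2.0]
opening: 0.0119
time: 10.65
tool_pos: [0.6166, -0.1038, 0.1279]
tool_rot: [-3.141, -0.004, 0.101]
contact_force: [4.7, 0.7, -0.3]
opening: 0.012
[ 0.6166 -0.1038  0.1279] [0.0016 0.0742 0.1279] [ 4.7228  0.7428 -0.2818]
```

```bash
python3 -m crank '[[0,-0.5,0,0,0,0,0],[0,-0.5,0,0,0,0,0],[0,-0.5,0,0,0,0,0],[0,-0.5,0,0,0,0,0]]';python3 - <<'E'
from plan import *
p,R,s=cur(); print(p,Rz(ST[2]).T@(p-[ST[0],ST[1],0]),s["contact_force"])
E
```

```text
time: 11.15
tool_pos: [0.6166, -0.1036, 0.1279]
tool_rot: [3.135, -0.005, 0.1]
contact_force: [7.1, -16.5, -4.8]
opening: 0.0117
[ 0.6166 -0.1036  0.1279] [0.0016 0.0745 0.1279] [  7.096  -16.4827  -4.8374]
```

The hood reached its stop (16 N reaction, travel about 0.150 m). Now release, rise, and look.

```bash
python3 -m crank '[[0,-0.3,0,0,0,0,0.4],[0,-0.3,0,0,0,0,0.4],[0,-0.3,0,0,0,0,0.4],[0,-0.3,-4,0,0,0,0.4],[0,-0.3,-8,0,0,0,0.4]]';python3 -m crank '[[-6,0,-1,0,0,0,0.6],[-12,0,-1,0,0,0,0.6],[-16,0,-1,0,0,0,0.6],[-16,0,-1,0,0,0,0.6]]'
python3 - <<'E'
from plan import *
crop("side",130,80,340,240,"pics/s9.png");crop("top",260,80,440,215,"pics/t9.png")
g=read_camera("top")["frame"];crop("top",300,180,420,280,"pics/t9b.png",g)
E
```

```text
time: 11.78
tool_pos: [0.6143, -0.0956, 0.2081]
tool_rot: [-3.14, 0.0, 0.102]
contact_force: [-0.3, -0.2, 0.4]
opening: 0.0368
time: 12.28
tool_pos: [0.4534, -0.1119, 0.2177]
tool_rot: [-3.14, -0.001, 0.1]
contact_force: [0.2, -0.0, 0.3]
opening: 0.055
```

View pics/s9.png

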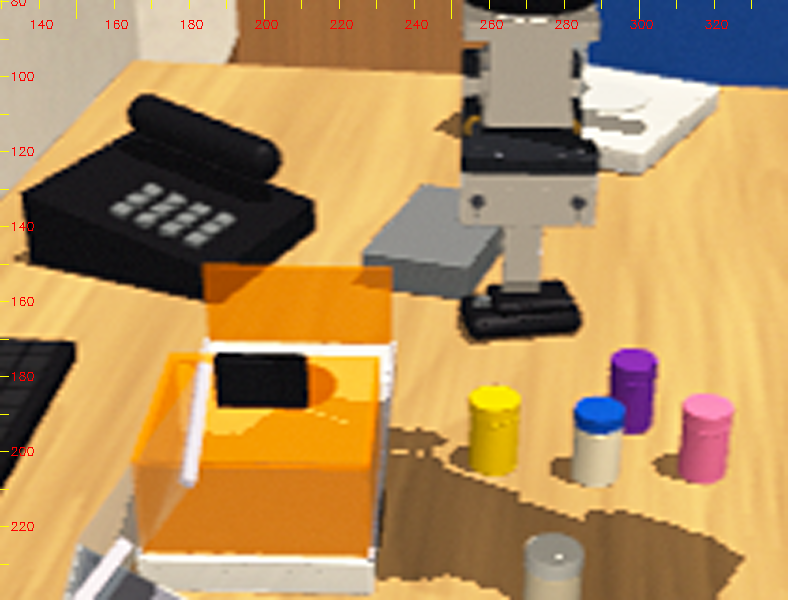

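View pics/t9.png

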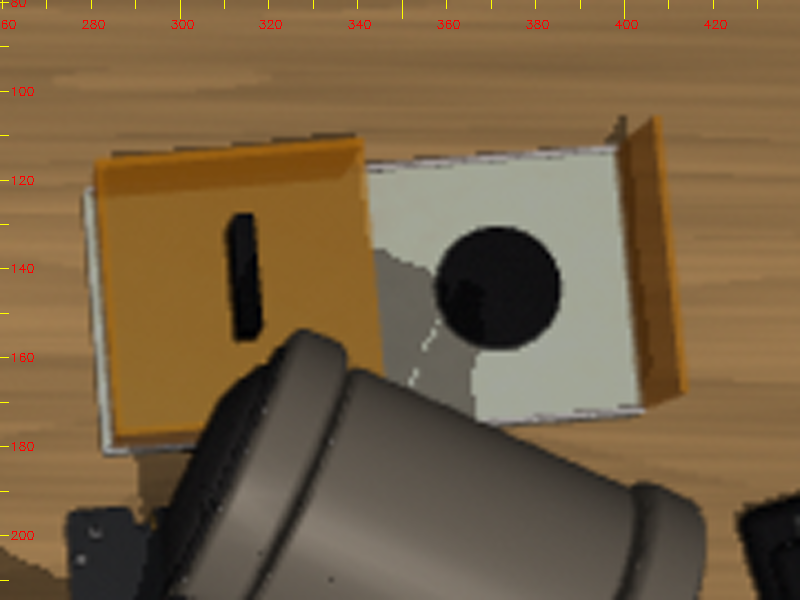

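View pics/t9b.png

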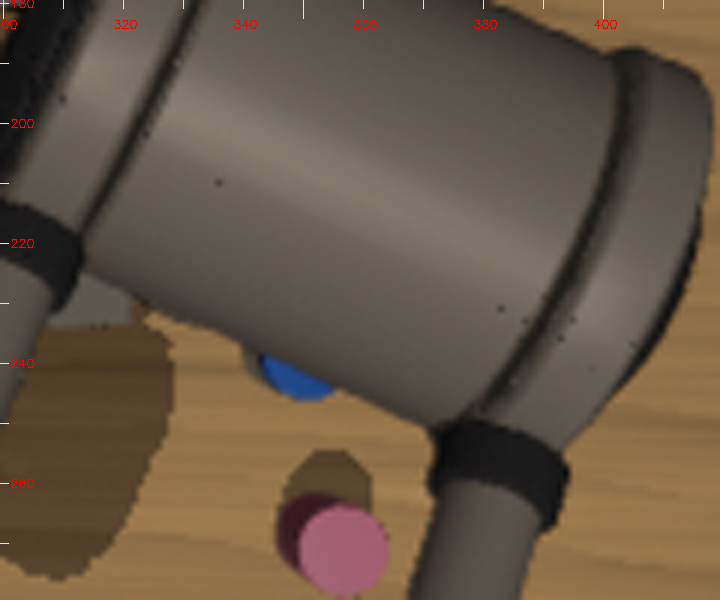

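The hood is fully open, with the disc at top (371,144) and a thin base strip showing at the hood's +y end as it should. Now I'll compute the disc and jar positions.

Run:
```python
from plan import *
def onz(n,px,z):
    f=lambda X:proj(n,[X[0],X[1],z])[0]-px
    return least_squares(f,[.5,0]).x
print("disc",onz("top",[371.3,144.3],.029),"model",W(ST,[0,-.075,0]))
# jar from original pics: both views at z=.056
print("blue top",onz("top",T2(264,443),.056),"side",onz("side",S1(599,184),.056), "other", onz("top",T2(274,348),.056),onz("top",T2(367,477),.056),onz("top",T2(283,544),.056))
J=[.400,-.1974]
R=down(.1)
print(row([*J,.13],R),row([*J,.04],R)); print(ik(np.array([*J,.04]),R,[-.5,.3,2,0,.9,1])) ; print(ik(np.array([.631,-.252,.07]),R,[-.5,.3,2,0,.9,1]))
```

```text
disc [ 0.6314 -0.2514] model [ 0.63   -0.2524  0.    ]
blue top [ 0.4005 -0.197 ] side [ 0.3992 -0.1935] other [ 0.4735 -0.204 ] [ 0.3768 -0.2751] [ 0.3244 -0.212 ]
[-6.53  7.89  8.74 -0.02 -0.18  0.08] [-6.56  7.89 17.74 -0.02 -0.18  0.08]
(array([-0.6306,  0.5006,  1.9788, -0.    ,  0.6622,  0.8402]), np.float64(2.9783072575044066e-10))
(array([-0.4926,  0.7836,  1.2545,  0.    ,  1.1036,  0.9782]), np.float64(1.3723930070332997e-12))
```

```bash
python3 -m crank '[[-2.2,2.6,2.5,0,0,0,0.6],[-4.4,5.2,5,0,0,0,0.6],[-6.5,7.9,8.7,0,0,0,0.6],[-6.5,7.9,8.7,0,0,0,0.6],[-6.5,7.9,8.7,0,0,0,0.6]]';python3 - <<'E'
from plan import *
print(row([.400,-.197,.04],down(.1)))
crop("side",230,130,350,220,"pics/s10.png")
E
```

```text
time: 13.05
tool_pos: [0.4005, -0.1976, 0.1304]
tool_rot: [-3.141, -0.003, 0.101]
contact_force: [-0.4, 0.3, 0.2]
opening: 0.0549
[-0.07 -0.06  9.04 -0.04 -0.16  0.07]
```

View pics/s10.png

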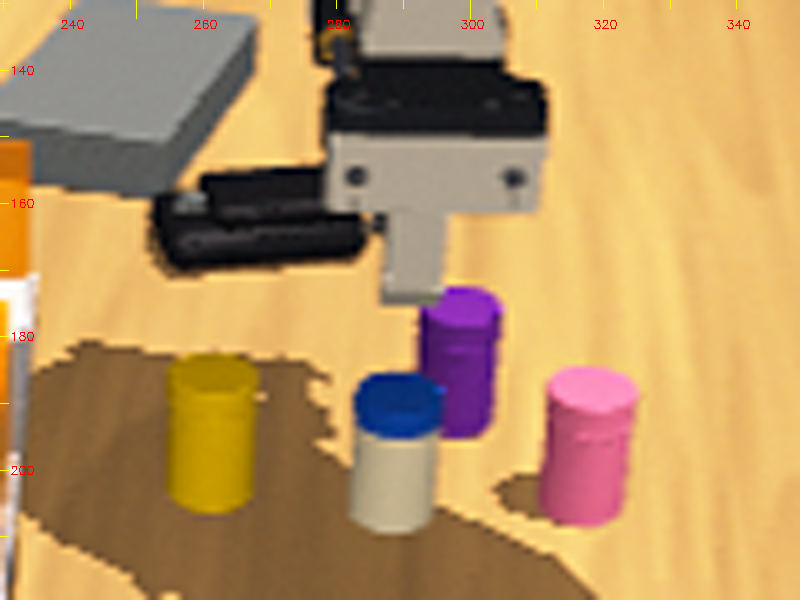

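The finger (291,172) is lined up over the blue-capped jar (289,190), and its neighbours are clear.

```bash
python3 -m crank '[[-0.1,0,3,0,-0.1,0,0.6],[-0.1,0,6,0,-0.1,0,0.6],[-0.1,0,8,0,-0.1,0,0.6],[-0.1,0,9,0,-0.1,0,0.6],[-0.1,0,9,0,-0.1,0,0.6]]';python3 -m crank '[[0,0,0,0,0,0,0.2],[0,0,0,0,0,0,0.2],[0,0,0,0,0,0,0.2],[0,0,0,0,0,0,0.2]]' 15;python3 - <<'E'
from plan import *
crop("side",230,130,350,220,"pics/s11.png")
E
```

```text
time: 13.72
tool_pos: [0.3991, -0.1973, 0.0403]
tool_rot: [-3.141, -0.001, 0.102]
contact_force: [-0.6, 0.4, 0.6]
opening: 0.0554
time: 14.22
tool_pos: [0.3989, -0.1979, 0.0408]
tool_rot: [3.141, -0.002, 0.101]
contact_force: [0.4, 0.5, 6.6]
opening: 0.0359
```

View pics/s11.png

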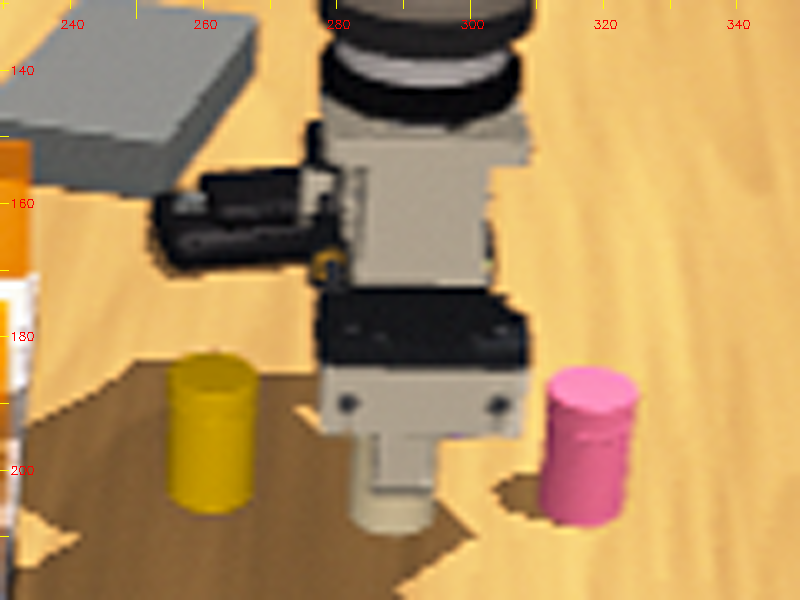

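```bash
python3 -m crank '[[0,0,-1,0,0,0,0.2],[0,0,-4,0,0,0,0.2],[0,0,-8,0,0,0,0.2],[0,0,-12,0,0,0,0.2],[0,0,-13,0,0,0,0.2]]' 15;python3 - <<'E'
from plan import *
print(row([.631,-.252,.17],down(.1)))
crop("side",230,80,350,220,"pics/s12.png")
E
```

```text
time: 14.9
tool_pos: [0.3993, -0.1983, 0.1727]
tool_rot: [3.139, -0.004, 0.101]
contact_force: [0.1, -0.3, -0.5]
opening: 0.0353
[22.51  7.69  0.38  0.14 -0.22  0.07]
```

View pics/s12.png

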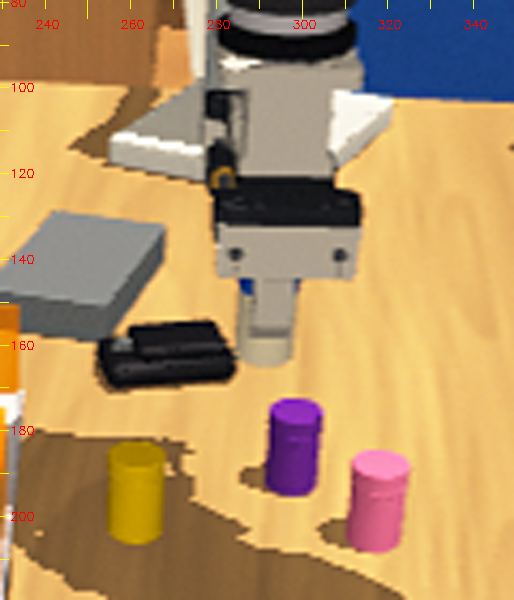

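The jar is held upright at (291,155). Carrying it over the disc.

```bash
python3 -m crank '[[3.5,1.2,0,0,0,0,0.2],[8.5,3,0,0,0,0,0.2],[14,4.8,0.2,0,0,0,0.2],[19,6.5,0.4,0,0,0,0.2],[22.5,7.7,0.4,0.1,-0.2,0,0.2]]';python3 -m crank '[[0,0,4,0,0,0,0.2],[0,0,7,0,0,0,0.2],[0,0,7,0,0,0,0.2]]';python3 - <<'E'
from plan import *
print(row([.631,-.252,.070],down(.1)))
crop("side",130,80,330,230,"pics/s13.png")
crop("top",260,80,440,215,"pics/t13.png")
E
```

```text
time: 15.58
tool_pos: [0.6311, -0.2514, 0.1633]
tool_rot: [-3.137, 0.006, 0.101]
contact_force: [-0.7, -1.2, 0.0]
opening: 0.0357
time: 15.95
tool_pos: [0.6275, -0.2502, 0.0914]
tool_rot: [-3.134, 0.011, 0.101]
contact_force: [0.8, 0.2, -0.3]
opening: 0.0354
[ 0.35  0.23  2.13 -0.43  0.61  0.06]
```

View pics/s13.png

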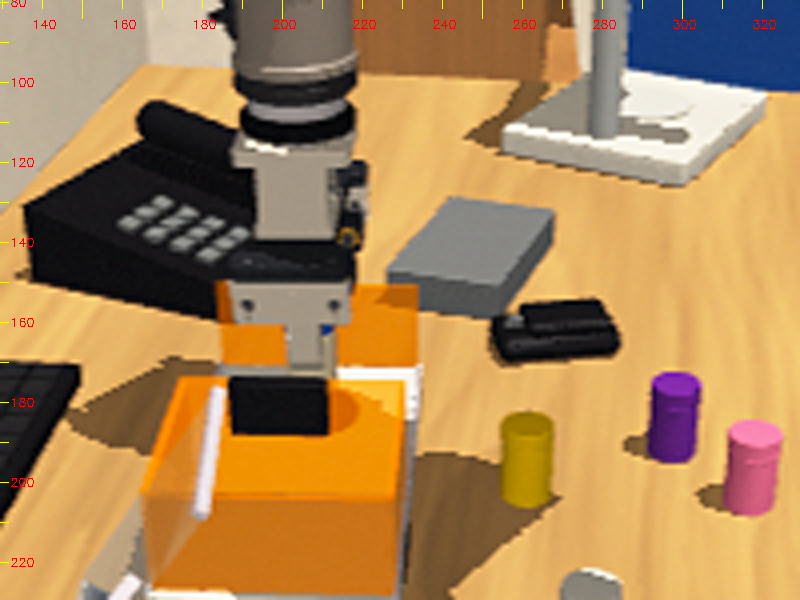

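View pics/t13.png

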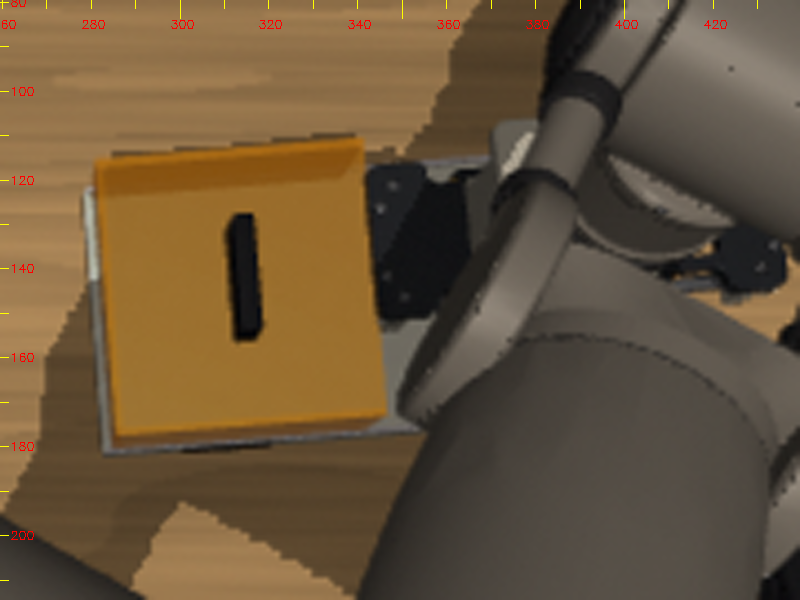

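```bash
python3 -m crank '[[0.3,0.2,0.7,-0.2,0.3,0,0.2],[0.3,0.2,1.4,-0.2,0.3,0,0.2],[0.3,0.2,1.5,-0.2,0.3,0,0.2],[0.3,0.2,1.5,-0.2,0.3,0,0.2]]';python3 - <<'E'
from plan import *
print(row([.631,-.252,.070],down(.1)))
E
```

```text
time: 16.55
tool_pos: [0.633, -0.253, 0.0812]
tool_rot: [3.141, -0.002, 0.101]
contact_force: [-0.3, 0.5, -0.6]
opening: 0.0356
[-0.19 -0.12  1.12  0.06 -0.12  0.07]
```

```bash
python3 -m crank '[[-0.2,-0.1,0.4,0,-0.1,0,0.2],[-0.2,-0.1,0.8,0,-0.1,0,0.2],[-0.2,-0.1,0.9,0,-0.1,0,0.2],[-0.2,-0.1,0.9,0,-0.1,0,0.2]]';python3 -m crank '[[0,0,0.1,0,0,0,0.2],[0,0,0.15,0,0,0,0.2],[0,0,0.15,0,0,0,0.2]]'
```

```text
time: 17.05
tool_pos: [0.6309, -0.2523, 0.072]
tool_rot: [3.141, -0.0, 0.101]
contact_force: [-0.5, -0.4, -0.4]
opening: 0.0356
time: 17.42
tool_pos: [0.6309, -0.2523, 0.0706]
tool_rot: [3.141, -0.0, 0.101]
contact_force: [0.6, 0.1, -1.1]
opening: 0.0356
```

```bash
python3 -m crank '[[0,0,0.1,0,0,0,0.2],[0,0,0.1,0,0,0,0.2],[0,0,0.1,0,0,0,0.2]]'; python3 -m crank '[[0,0,0.1,0,0,0,0.2],[0,0,0.1,0,0,0,0.2],[0,0,0.1,0,0,0,0.2]]'
```

```text
time: 17.8
tool_pos: [0.631, -0.2523, 0.0699]
tool_rot: [3.14, -0.001, 0.101]
contact_force: [-0.4, 0.3, 1.1]
opening: 0.0357
time: 18.18
tool_pos: [0.631, -0.2523, 0.0698]
tool_rot: [3.14, -0.001, 0.101]
contact_force: [-2.8, 0.9, 6.9]
opening: 0.0357
```

The jar has touched the disc (6.9 N, TCP z 0.070). Releasing it.

```bash
python3 -m crank '[[0,0,-0.05,0,0,0,0.2],[0,0,-0.05,0,0,0,0.45],[0,0,-0.05,0,0,0,0.6],[0,0,-0.05,0,0,0,0.6],[0,0,-0.05,0,0,0,0.6]]';python3 -m crank '[[0,0,-3,0,0,0,0.6],[0,0,-6,0,0,0,0.6],[0,0,-10,0,0,0,0.6],[0,0,-14,0,0,0,0.6]]';python3 -m crank '[[-6,0,0,0,0,0,0.6],[-12,-3,0,0,0,0,0.6],[-16,-10,0,0,0,0,0.6],[-16,-14,0,0,0,0,0.6],[-16,-14,0,0,0,0,0.6]]';python3 - <<'E'
from plan import *
crop("side",130,80,330,230,"pics/s14.png")
crop("top",260,80,440,215,"pics/t14.png")
E
```

```text
time: 18.8
tool_pos: [0.6309, -0.2522, 0.0689]
tool_rot: [3.141, -0.0, 0.101]
contact_force: [-0.6, 0.2, -0.1]
opening: 0.0551
time: 19.3
tool_pos: [0.6307, -0.2521, 0.2102]
tool_rot: [3.141, -0.0, 0.101]
contact_force: [-0.4, -0.9, -0.3]
opening: 0.0551
time: 19.92
tool_pos: [0.456, -0.126, 0.2095]
tool_rot: [3.141, -0.0, 0.104]
contact_force: [-0.6, -0.8, 0.1]
opening: 0.055
```

View pics/s14.png

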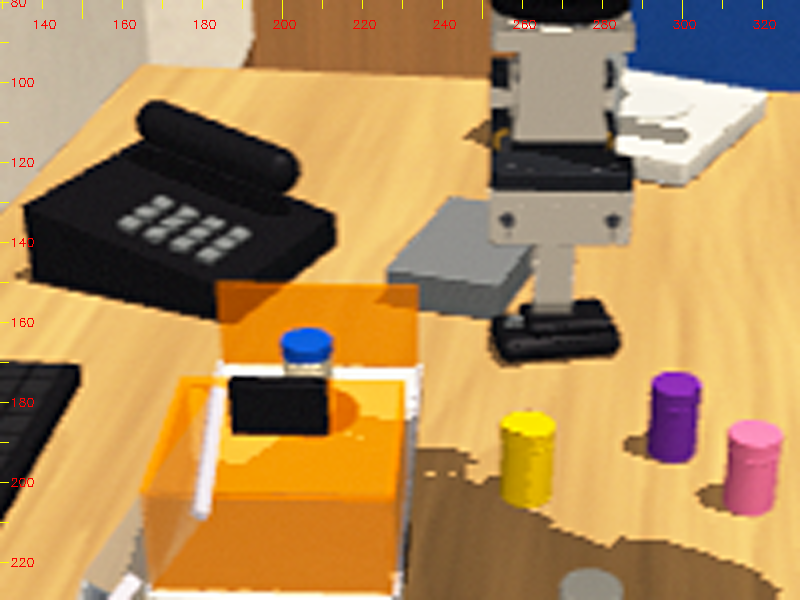

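View pics/t14.png

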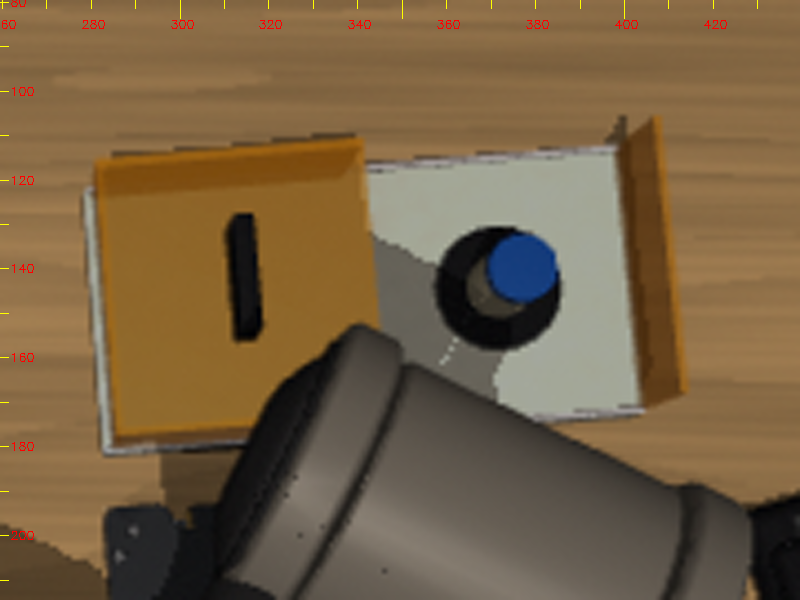

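The jar stands upright and centred: cap at top (376,140), base on the disc at (371,144). Now to close the hood.

Run:
```python
from plan import *
print(row([.616,-.104,.19],down(ST[2])))
```

```text
[15.97 -0.87  1.98  0.12 -0.1   0.12]
```

```bash
python3 -m crank '[[4,-0.3,0,0,0,0,0.5],[8,-0.5,0,0,0,0,0.5],[12,-0.7,0,0,0,0,0.5],[16,-0.9,2,0,0,-0.1,0.5],[16,-0.9,2,0,0,-0.1,0.5]]';python3 - <<'E'
from plan import *
print(row([.616,-.104,.124],down(ST[2])))
E
```

```text
time: 20.65
tool_pos: [0.6172, -0.1046, 0.1856]
tool_rot: [-3.141, 0.003, 0.103]
contact_force: [-0.6, -0.5, 0.3]
opening: 0.0461
[-0.09 -0.07  6.16 -0.01  0.17  0.15]
```

```bash
python3 -m crank '[[-0.1,0,2,0,0,-0.1,0.5],[-0.1,0,4,0,0,-0.1,0.5],[-0.1,0,5.7,0,0,-0.1,0.5],[-0.1,0,5.8,0,0,-0.1,0.5]]';python3 -m crank '[[0,0,0,0,0,0,0],[0,0,0,0,0,0,0],[0,0,0,0,0,0,0],[0,0,0,0,0,0,0]]' 30;python3 - <<'E'
from plan import *
print(row(np.r_[W(ST,[.001,-.075,0])[:2],.126],down(ST[2])))
E
```

```text
time: 21.15
tool_pos: [0.614, -0.1046, 0.1298]
tool_rot: [3.141, 0.002, 0.104]
contact_force: [0.8, -0.5, 0.3]
opening: 0.0456
time: 21.65
tool_pos: [0.615, -0.104, 0.1314]
tool_rot: [3.14, -0.001, 0.105]
contact_force: [-0.2, -0.9, -0.1]
opening: 0.0118
[ 0.04 14.91  0.55  0.07 -0.05  0.25]
```

```bash
python3 -m crank '[[0,1.5,0,0,0,0,0],[0,4,0,0,0,0,0],[0,7,0,0,0,0,0],[0,10,0,0,0,0,0],[0,12.5,0,0,0,0,0]]';python3 -m crank '[[0,1.2,0,0,0,0,0],[0,2.3,0,0,0,0,0],[0,2.5,0,0,0,0,0],[0,2.5,0,0,0,0,0]]';python3 -m crank '[[0,0.4,0,0,0,0,0],[0,0.4,0,0,0,0,0],[0,0.4,0,0,0,0,0]]';python3 - <<'E'
from plan import *
p,R,s=cur(); print(p,Rz(ST[2]).T@(p-[ST[0],ST[1],0]),s["contact_force"])
E
```

```text
time: 22.28
tool_pos: [0.6274, -0.2313, 0.1314]
tool_rot: [3.14, 0.0, 0.103]
contact_force: [-3.3, 1.7, 4.1]
opening: 0.0115
time: 22.78
tool_pos: [0.6296, -0.2533, 0.1313]
tool_rot: [-3.14, 0.002, 0.104]
contact_force: [-6.2, 6.6, 7.0]
opening: 0.0118
time: 23.15
tool_pos: [0.6296, -0.2535, 0.1313]
tool_rot: [-3.135, 0.003, 0.106]
contact_force: [-8.7, 16.9, 10.3]
opening: 0.0116
[ 0.6296 -0.2535  0.1313] [-0.0005 -0.076   0.1313] [-8.7472 16.9483 10.2656]
```

Hood hit the shut stop: local y went from +0.0745 to -0.076, about 150 mm, with a 17 N reaction. Release and rise.

```bash
python3 -m crank '[[0,0,0,0,0,0,0.4],[0,0,0,0,0,0,0.4],[0,0,0,0,0,0,0.4],[0,0,-4,0,0,0,0.5],[0,0,-8,0,0,0,0.5]]';python3 -m crank '[[-5,-2,-1,0,0,0,0.5],[-10,-6,-2,0,0,0,0.5],[-11,-12,-3,0,0,0,0.5],[-11,-16,-3,0,0,0,0.5],[-11,-16,-3,0,0,0,0.5]]';python3 - <<'E'
from plan import *
crop("side",130,80,330,230,"pics/s15.png")
crop("top",260,80,440,215,"pics/t15.png")
p,R,s=cur();print(p)
R=tilt(TL); print(row([.50,.10,.23],R)); 
E
```

```text
time: 23.78
tool_pos: [0.6307, -0.2579, 0.2114]
tool_rot: [3.141, 0.0, 0.104]
contact_force: [1.0, -0.5, -0.3]
opening: 0.0452
time: 24.4
tool_pos: [0.5046, -0.1078, 0.2416]
tool_rot: [3.14, -0.002, 0.107]
contact_force: [0.9, -1.0, -0.4]
opening: 0.0463
[ 0.5052 -0.11    0.2411]
[  1.69 -20.94   1.07   1.1   22.93  -4.83]
```

View pics/s15.png

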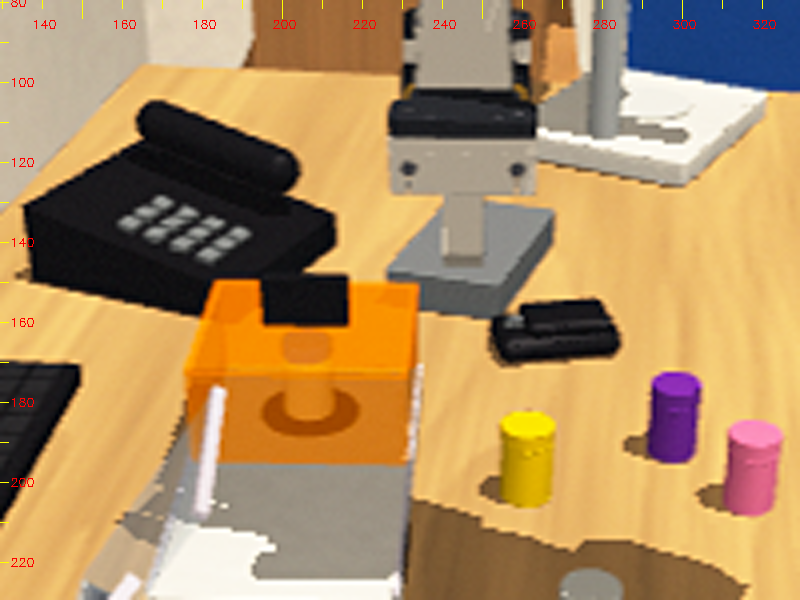

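View pics/t15.png

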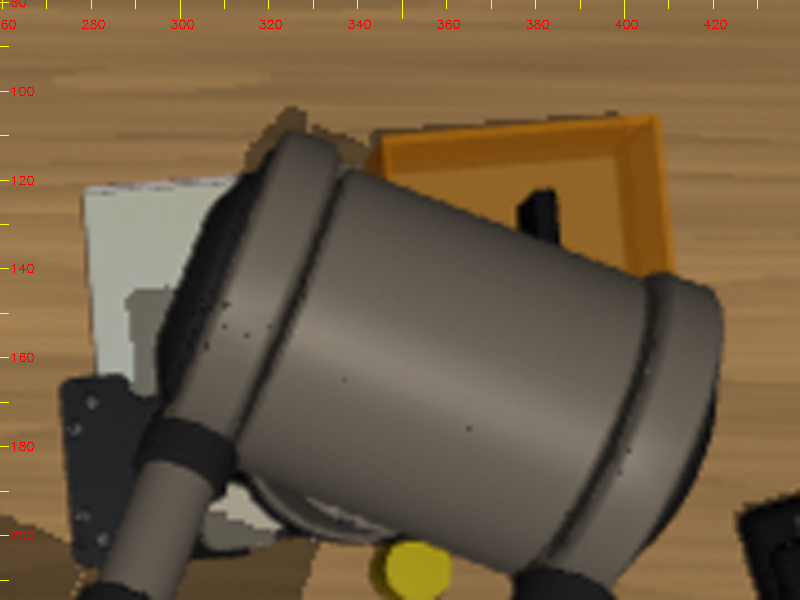

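The jar stands upright inside the shut hood, visible through the amber at (206,176). Back to the red lever.

```bash
python3 -m crank '[[0.4,-4,0.2,0,5,-1,0.5],[0.8,-9,0.4,0.3,10,-2,0.5],[1.2,-14,0.7,0.6,15,-3,0.5],[1.7,-18,1,1,20,-4,0.5],[1.7,-21,1,1.1,23,-4.8,0.5]]';python3 -m crank '[[0,0,0,0,0,0,0.5]]';python3 - <<'E'
from plan import *
R=tilt(TL);g=grip(-.3,0); print(row(g-.1*R[:,2],R),row(g,R))
E
```

```text
time: 25.12
tool_pos: [0.5001, 0.1012, 0.2304]
tool_rot: [-3.141, -0.404, 0.189]
contact_force: [-0.1, -0.8, -0.0]
opening: 0.0462
time: 25.25
tool_pos: [0.4995, 0.1014, 0.2303]
tool_rot: [-3.141, -0.401, 0.191]
contact_force: [-0.2, -1.1, -0.3]
opening: 0.0462
[ 0.43 -1.41  6.2  -0.04  0.02  0.  ] [ 0.43 -1.4  16.2  -0.04  0.02  0.  ]
```

```bash
python3 -m crank '[[0.4,-1.4,3,0,0,0,0.5],[0.4,-1.4,6.2,0,0,0,0.5],[0.4,-1.4,10,0,0,0,0.5],[0.4,-1.4,13,0,0,0,0.5],[0.4,-1.4,14.5,0,0,0,0.5]]';python3 -m crank '[[0,0,1.5,0,0,0,0.5],[0,0,1.5,0,0,0,0.5],[0,0,1.5,0,0,0,0.5]]';python3 - <<'E'
from plan import *
R=tilt(TL);g=grip(-.3,0); print(row(g,R))
crop("side",130,180,270,300,"pics/s16.png")
E
```

```text
time: 25.88
tool_pos: [0.5574, 0.1247, 0.097]
tool_rot: [-3.141, -0.4, 0.188]
contact_force: [-0.2, -0.9, -0.0]
opening: 0.0459
time: 26.25
tool_pos: [0.5625, 0.1275, 0.0858]
tool_rot: [-3.141, -0.403, 0.19]
contact_force: [0.1, -1.0, -0.2]
opening: 0.0458
[-0.07 -0.05  0.29 -0.02 -0.1  -0.07]
```

View pics/s16.png

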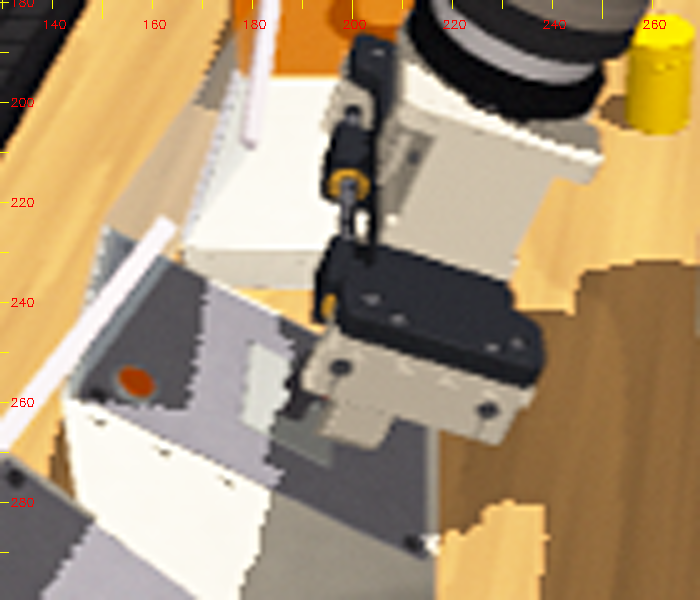

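The finger pad, around (200,257), lies beside the collar at (201,253). Closing.

```bash
python3 -m crank '[[-0.1,0,0.3,0,0,0,0.5],[-0.1,0,0.3,0,0,0,0],[-0.1,0,0.3,0,0,0,0],[-0.1,0,0.3,0,0,0,0],[-0.1,0,0.3,0,0,0,0]]' 35;python3 - <<'E'
from plan import *
p,R,s=cur(); R=tilt(TL); print(p,s["qpos"])
g0=grip(-.3,0)
for th in (-.3,-.2,-.1,0,.1,.2,.3):
    print(th,row(grip(th,.0105),R,(g0,R)))
E
```

```text
time: 26.92
tool_pos: [0.5624, 0.1277, 0.082]
tool_rot: [-3.14, -0.402, 0.19]
contact_force: [-1.5, 1.0, 1.1]
opening: 0.0231
[0.5624 0.1277 0.082 ] [0.064  0.4828 1.9293 0.1537 0.334  1.3099]
-0.3 [-0.51  0.   -0.92  0.    0.    0.  ]
-0.2 [-0.01  0.   -1.16  0.    0.    0.  ]
-0.1 [ 0.5   0.   -1.36  0.    0.    0.  ]
0 [ 1.04  0.   -1.5   0.    0.    0.  ]
0.1 [ 1.59  0.   -1.59  0.    0.    0.  ]
0.2 [ 2.14  0.   -1.62  0.    0.    0.  ]
0.3 [ 2.7  0.  -1.6  0.   0.   0. ]
```

```bash
python3 -m crank '[[-0.25,0,-0.45,0,0,0,0],[-0.5,0,-0.9,0,0,0,0],[-0.5,0,-0.9,0,0,0,0],[-0.5,0,-0.9,0,0,0,0]]';python3 - <<'E'
from plan import *
p,R,s=cur(); print(p)
L=Rz(RED[2]).T@(p-[RED[0],RED[1],0])-HL; print("theta",np.arctan2(L@u,L@n),"r",np.hypot(L@u,L@n))
crop("side",130,180,270,300,"pics/s17.png")
E
```

```text
time: 27.42
tool_pos: [0.5545, 0.1262, 0.0883]
tool_rot: [-3.14, -0.402, 0.19]
contact_force: [3.1, 3.7, -2.8]
opening: 0.023
[0.5545 0.1262 0.0883]
theta -0.3178455110240685 r 0.055050341611053974
```

View pics/s17.png

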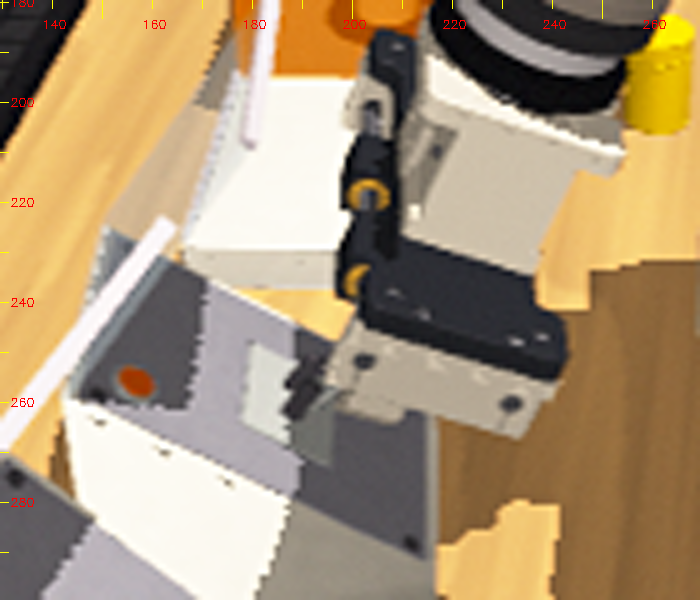

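The collar is lifted, with about 4.5 N along the lever, matching the spring. Flipping to ON.

```bash
python3 -m crank '[[0.5,0,-0.25,0,0,0,0],[1,0,-0.45,0,0,0,0],[1.55,0,-0.6,0,0,0,0],[2.1,0,-0.65,0,0,0,0],[2.65,0,-0.7,0,0,0,0]]';python3 -m crank '[[0.3,0,0,0,0,0,0],[0.6,0,0,0,0,0,0],[0.8,0,0.05,0,0,0,0],[0.8,0,0.05,0,0,0,0]]';python3 - <<'E'
from plan import *
p,R,s=cur(); print(p)
L=Rz(RED[2]).T@(p-[RED[0],RED[1],0])-HL; print("theta",np.arctan2(L@u,L@n),"r",np.hypot(L@u,L@n))
E
```

```text
time: 28.1
tool_pos: [0.5754, 0.1301, 0.1048]
tool_rot: [-3.14, -0.4, 0.19]
contact_force: [-4.2, -0.6, -7.0]
opening: 0.0231
time: 28.6
tool_pos: [0.5834, 0.1316, 0.1079]
tool_rot: [-3.141, -0.403, 0.19]
contact_force: [-3.5, 0.4, -5.9]
opening: 0.0233
[0.5834 0.1316 0.1079]
theta 0.3387109766038214 r 0.054583506403448744
```

```bash
python3 -m crank '[[0.25,0,0.05,0,0,0,0],[0.25,0,0.05,0,0,0,0],[0.25,0,0.05,0,0,0,0]]';python3 -m crank '[[0.2,0,0,0,0,0,0.5],[0.2,0,0,0,0,0,0.5],[0.2,0,0,0,0,0,0.5],[0.2,0,0,0,0,0,0.5]]';python3 -m crank '[[0,0,-4,0,0,0,0.5],[0,0,-8,0,0,0,0.5],[-1,0,-12,0,0,0,0.5],[-5,0,-14,0,0,0,0.5],[-8,0,-14,0,0,0,0.5]]';python3 - <<'E'
from plan import *
crop("side",90,180,270,330,"pics/s18.png");crop("top",90,95,290,245,"pics/t18.png")
f=read_camera("side")["frame"];crop("side",0,0,512,384,"pics/s18f.png",f)
E
```

```text
time: 28.98
tool_pos: [0.585, 0.1319, 0.1078]
tool_rot: [-3.14, -0.4, 0.189]
contact_force: [-6.2, -1.5, -6.9]
opening: 0.0234
time: 29.48
tool_pos: [0.588, 0.1324, 0.1096]
tool_rot: [-3.141, -0.404, 0.19]
contact_force: [-0.3, -0.1, 1.3]
opening: 0.046
time: 30.1
tool_pos: [0.4605, 0.1079, 0.2079]
tool_rot: [-3.141, -0.406, 0.19]
contact_force: [0.9, -0.2, -0.0]
opening: 0.0462
```

View pics/s18.png

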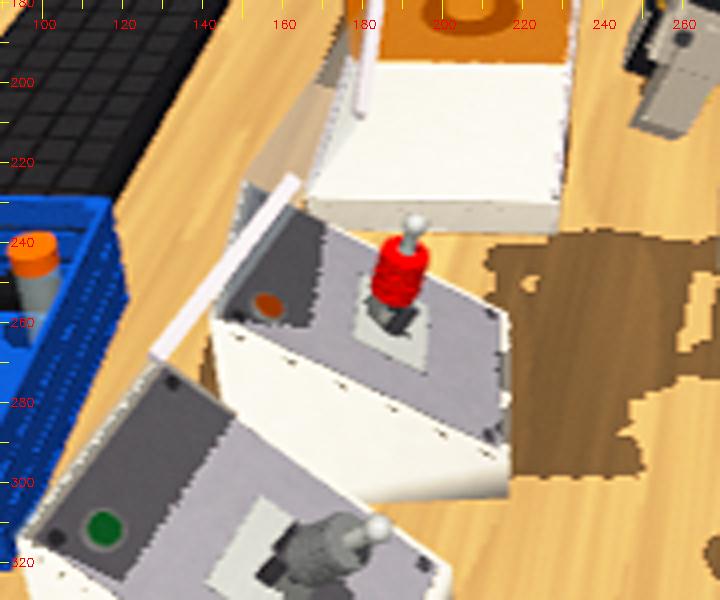

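View pics/s18f.png

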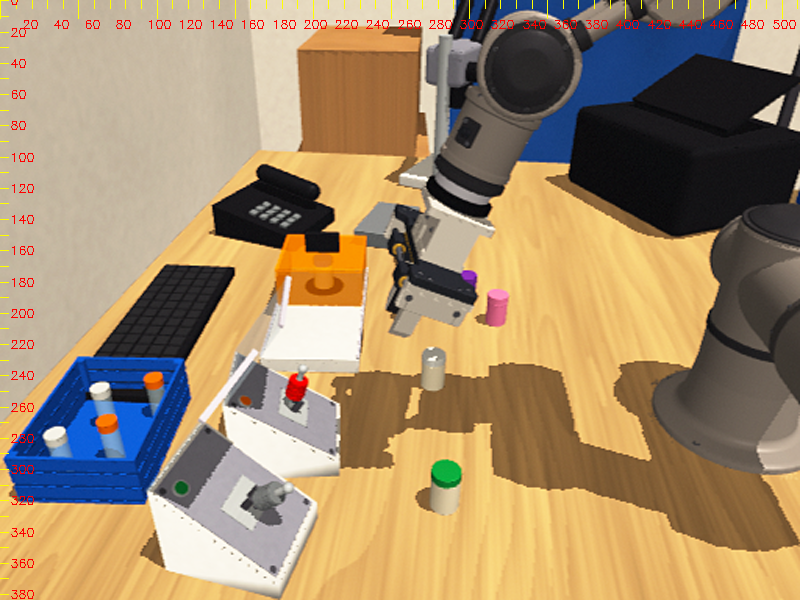

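View pics/t18.png

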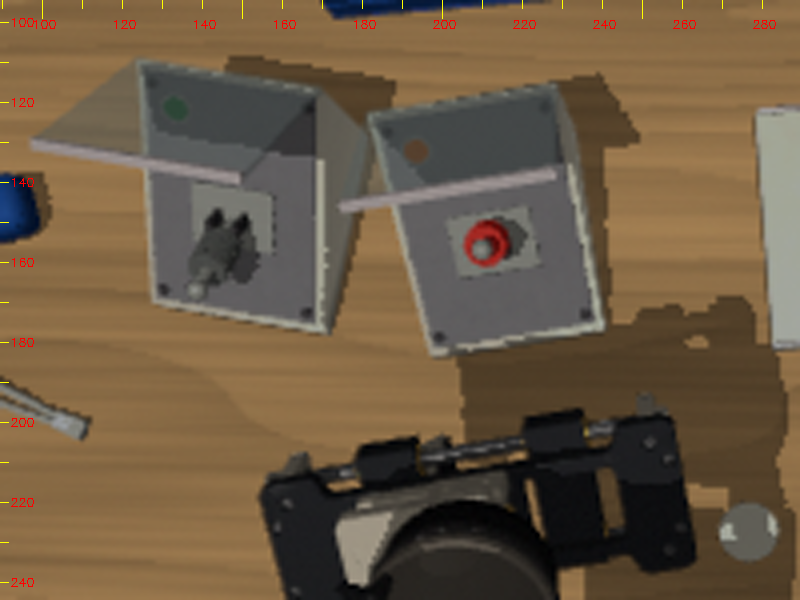

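ON again: ball at (193,235) and collar at (190,247.5), the same pixels as the locked starting state. The grey switch and the white and green jars haven't moved, the hood is shut, and the gripper is clear of everything.

```bash
python3 -c "
from cell import robot
print(robot.hand_in(), robot.observe()['time'])"
```

```text
the job is handed in; nothing more can be done
the job is handed in; nothing more can be done
```

The blue-capped jar is loaded and the job was handed in at about 30 s of the 72 s allowed. In order, I:
- flipped the red lever to OFF
- slid the hood open to its stop
- stood the jar on the disc
- slid the hood shut to its stop
- flipped the lever back to ON

**Last checks:**
- **Lever and collar:** after the last flip, the ball and collar were within a pixel of the starting picture, where the lever was locked ON. After the first flip they matched the predicted OFF position with the collar home.
- **Hood:** it moved about 150 mm between its two stops, with a 16–17 N reaction at each.
- **Jar:** upright and centred on the disc, visible through the shut hood.
- **Left alone:** the grey switch and the white and green jars look unmoved.

**Limitation:** the arm could not lean the full 35° over the switch because of a wrist joint limit. I used a 23° lean, which kept a calculated 16 mm from the visor, and saw no unexpected forces.

No check failed or disagreed.

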